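Count three nuts into the tray's trough and shut its lid

TASK

Count out three of the four hex nuts: without picking them up, sweep them across the counting tray's deck, reaching in under the low lamp, so that they drop into the trough at its side, then shut the trough's hinged lid fully. Leave the fourth nut lying on the deck, do not bump the lamp, and leave the washer and everything else on the counter where it is.

Things in the scene. Friction and masses are not known exactly. Their poses are not given: they have to be found in the camera images.
- tray: counting tray of grey plastic, fixed to the counter, 190 mm (x) by 268 mm (y) by 48 mm high. Origin: centre of its underside, on the counter; x points away from the robot, y towards the trough (at its left side seen from the robot), z up. The deck takes up y = -130 to +80 mm, the trough the rest. Two short pouring lips stick out 25 mm at the near side
- deck (a point): centre of the raised flat deck's top, tray (0, -25, 35) mm, axes as the tray's. The deck spans tray x = -91 to +91, y = -130 to +80 mm, with a rim 13 mm high on its near, far and right sides and none on the trough side: pieces pushed past its edge at tray y = +80 mm drop into the trough
- trough (a point): centre of the trough's floor, tray (0, +105, 4) mm, axes as the tray's. Inside it spans tray x = -91 to +91, y = +80 to +130 mm; its outer wall (y = 130 to 134) is 48 mm high above the counter, its other side is the step up to the deck, 31 mm above its floor. Nuts come to rest in it flat or on edge; both are fine
- lid (a joint): hinged flap over the trough, grey plastic. Hinge line: parallel to tray x at tray y = +132 mm, 48.5 mm above the counter. Value in rad: 0 = shut, level over the trough; grows as the free edge swings up and outwards (1.57 = upright, more = leaning away from the deck, limit 1.9). The hinge is a little stiff (0.03 N m): the flap stays where it is left; under 2 N at the free edge moves it
- lid_edge (a point): middle of the flap's free edge, 58 mm from the hinge line. The flap is 186 mm long (along tray x), 58 mm wide and 3 mm thick, with a rib 4 mm wide and 7 mm high along the free edge, on top when shut. Shut, the free edge lies at tray y = +74 mm, 50 mm above the counter
- nut1_center (a point): a steel M14 hexagon nut like the other three: 21 mm across flats, 24 mm across corners, 12.8 mm high, about 25 g, lying flat on the tray's deck with a random yaw; the point is its centre, 6.4 mm above the deck
- nut2_center (a point): a steel M14 hexagon nut like the other three: 21 mm across flats, 24 mm across corners, 12.8 mm high, about 25 g, lying flat on the tray's deck with a random yaw; the point is its centre, 6.4 mm above the deck
- nut3_center (a point): a steel M14 hexagon nut like the other three: 21 mm across flats, 24 mm across corners, 12.8 mm high, about 25 g, lying flat on the tray's deck with a random yaw; the point is its centre, 6.4 mm above the deck
- nut4_center (a point): a steel M14 hexagon nut like the other three: 21 mm across flats, 24 mm across corners, 12.8 mm high, about 25 g, lying flat on the tray's deck with a random yaw; the point is its centre, 6.4 mm above the deck
- washer_center (a point): flat steel washer, 50 mm across, 17.6 mm hole, 4 mm thick, lying on the near part of the deck; the point is its centre; a bystander, not needed
- lamp_bar (a point): middle of the underside of the lamp's light bar, 256 mm above the counter. The bar is 300 mm long (along its y, nearly parallel to tray y), 28 mm wide, 14 mm thick, and crosses above the nuts; it is too low for a gripper to stand upright there, so reach in under it with the tool leaning back towards the robot
- lamp: the fixed aluminium lamp that carries the bar; origin: centre of its round base (124 mm diameter, 16 mm high), on the counter. Upright post 14 mm thick, 285 mm high, over the origin; from its top an arm 16 mm wide leads 105 mm forward (its -x) to the right-hand end of the bar, whose middle is at (-105, 135) mm
- block: cube of wood painted orange, 45 mm; origin at the centre of its underside; a bystander, not needed
- duck: yellow rubber duck, about 95 mm long, 72 mm wide, 80 mm high; origin under its centre; a bystander, not needed
- cup: stainless measuring cup, 72 mm across, 45 mm high, flat handle sticking out 118 mm from its axis along its +x; origin under the cup's centre; a bystander, not needed
- maraca: blue plastic maraca lying down, head 62 mm across at +x, handle to -x, 207 mm long in all; origin on the counter at the inner end of the head; a bystander, not needed
- driver: black-handled screwdriver, 200 mm long, lying along its x; origin at its underside; a bystander, not needed
- jar: glass jar, 72 mm across, 90 mm high; origin at the centre of its underside; a bystander, not needed

How it is judged (in metres and radians):
On the way:
1. three nuts lie in the trough and the fourth is on the deck (((y of nut1_center in the frame of tray below 0.072 m and z of nut1_center in the frame of tray between 0.039 and 0.051 m and y of each of nut2_center, nut3_center, nut4_center in the frame of tray above 0.078 m and z of each of nut2_center, nut3_center, nut4_center in the frame of tray below 0.039 m) or (y of each of nut1_center, nut3_center, nut4_center in the frame of tray above 0.078 m and z of each of nut1_center, nut3_center, nut4_center in the frame of tray below 0.039 m and y of nut2_center in the frame of tray below 0.072 m and z of nut2_center in the frame of tray between 0.039 and 0.051 m) or (y of each of nut1_center, nut2_center, nut4_center in the frame of tray above 0.078 m and z of each of nut1_center, nut2_center, nut4_center in the frame of tray below 0.039 m and y of nut3_center in the frame of tray below 0.072 m and z of nut3_center in the frame of tray between 0.039 and 0.051 m) or (y of each of nut1_center, nut2_center, nut3_center in the frame of tray above 0.078 m and z of each of nut1_center, nut2_center, nut3_center in the frame of tray below 0.039 m and y of nut4_center in the frame of tray below 0.072 m and z of nut4_center in the frame of tray between 0.039 and 0.051 m)) and x of nut1_center in the frame of tray between -0.093 and 0.093 m and y of nut1_center in the frame of tray between -0.132 and 0.132 m and x of nut2_center in the frame of tray between -0.093 and 0.093 m and y of nut2_center in the frame of tray between -0.132 and 0.132 m and x of nut3_center in the frame of tray between -0.093 and 0.093 m and y of nut3_center in the frame of tray between -0.132 and 0.132 m and x of nut4_center in the frame of tray between -0.093 and 0.093 m and y of nut4_center in the frame of tray between -0.132 and 0.132 m), for 0.2 s.
At the end, for the whole second after the job is handed in: Exactly three of the four nuts (any three) lie at rest in the trough, the fourth lies on the deck (its centre at least 8 mm in from the trough's edge), and the lid is shut to within 0.08 rad (5 mm at its free edge) (all of step 1 and value of joint lid below 0.08 rad and linear speed of each of nut1, nut2, nut3, nut4 below 0.02 m/s); the robot touches nothing.
It fails at once if a nut is picked up instead of swept (its centre over 75 mm above the counter) (z of any of nut1_center, nut2_center, nut3_center, nut4_center in the frame of tray above 0.075 m).
It fails at once if the lamp is bumped (over 8 N) (contact force between any of the arm, the fingers and lamp above 8 N).
It fails at once if the washer or another bystander is moved more than 30 mm (distance of any of washer_center, block, duck, cup, maraca, driver, jar from where it was at the start of the episode above 0.03 m).
It also fails if it takes over 64 s, if anything falls off the work surface, if the arm or the gripper's body presses on something with over 40 N, if the wrist force passes 120 N, or if a joint passes its speed limit or range.

ROBOT

A 7-joint arm with a two-finger parallel gripper is mounted at the origin on the work surface. World frame = base frame: x ahead of the robot, y to its left, z up, the work surface at z = 0. Lengths are in mm, angles in rad, forces in N, time in s.
With the tool pointing down it reaches from about 350 to 900 mm from the base axis. Payload 19.9 kg.
Tool frame: the origin (TCP) lies on the centre line of the jaws, within the pads' length; the fingertips stand 17 mm ahead of it and the grasp point (between the pads) lies 2 mm behind it; z points along the fingers, y is the direction in which the jaws open and shut (so a half turn about z gives the same grasp; the last joint's range is limited). The gripper opens to 85 mm and grips with 20 to 120 N. Pads are 22 mm wide; open, the fingers measure 114 mm over their backs; the gripper's body (76 mm by 85 mm) begins 54 mm behind the grasp point. The pads swing forward as they close: fully open they stand 13 mm farther back than shut.
Start: joints at [1.129, 0.417, -0.01, 1.614, 0.005, 1.111, -0.053], TCP at [243.266, -575.695, 248.26] pointing down, gripper open.
Joint ranges: [-2.81, 2.81], [-0.39, 2.02], [-1.27, 1.25], [0.06, 2.57], [-1.19, 4.33], [0.19, 2], [-2.82, 2.82]. Speed limits (rad/s): [1.89, 1.89, 2.39, 2.39, 3.01, 3.01, 3.01].

INTERFACE

Orientations are given as a rotation vector (axis times angle).
In Python, from cell import bot gives the robot as it stands. The module is installed in compiled form; this text tells all that it offers.
- The arm moves only by the tool drive_tool, never from a script. Its argument "rows" is a list of rows, each an object of numbers: "dx", "dy", "dz": the shift along the world's x, y, z in cm; "spin": the turn about the world's z in rad. A call has 1 to 10 rows; each row is the pose to reach, as a shift and turn from the pose commanded when the call began; what a row does not reach only later rows make up. A row lasts 1/8 s, in which the tool goes at most 62.5 mm and 10.7 degrees, less where a joint would pass 70% of its speed; a pose out of reach is approached as far as the arm can. A call with a gripper value outside its range is refused whole. "jaw" is the closure, from -1 (fully open) to 1 (shut), set as the call begins (left out, the last holds). The fingers move at their own pace and stop on an object; "squeeze" is the grip in N (left out, the last holds). Time passes only in rows, so rows that repeat a pose let the fingers close. It gives the time, the measured TCP pose, the force and the opening at its end, in the units of the state.
- bot.get_obs(): the state, without advancing time (a new reading comes with each control period).
- bot.grab_frame(name): name is "scene" or "top"; returns a dict with "image" (384x512x3 uint8, red, green, blue), "fx", "fy", "cx", "cy" (pixels), "rvec" (rotation vector, rad) and "tvec" (3), from world to camera coordinates, as OpenCV has them. Camera axes: x right, y down, z forward; pixel columns grow to the right and rows downward; lengths in mm; the calibration is good to about 2 mm. A picture is of the moment at which its call begins. There is no depth.
- bot.close_job(): hands the job in, once; it reports no verdict.
The state is a dict: "clock": time; "joint_positions": joint angles; "dq": joint speeds; "tau": joint torques, N m; "position": TCP position; "orientation": TCP orientation; "contact_force": force on the tool from outside, world axes, zero at the start; "torque": the same for the moment, N m; "finger_gap": finger opening in mm.
Only numpy, scipy, OpenCV 4.12 (cv2) and the standard library are available. Lean on these libraries where they do the work, as an engineer would, in place of code of your own. Each camera call takes 0.05 s, during which the arm holds its last target.

## Working session

There is one attempt and no reset: what is moved stays moved. The work goes in short steps, Python scripts to look and compute and a tool call to move; the robot and the scene stay as the last step left them, time stands still between calls to the robot, and variables do not carry over. Pictures are saved under pics/ and viewed, and the job is handed in when it is done.

Besides the shell and the picture viewer there is one more tool, called as a command line: name --argument value ..., lists and objects as JSON in quotes. drive_tool: Moves the arm, as the interface text tells. Its arguments: {"type":"object","properties":{"rows":{"type":"array"},"jaw":{"type":"number"},"squeeze":{"type":"number"}},"required":["rows"]}

```bash
mkdir -p pics; ls; python3 - <<'E'
from cell import bot
import cv2
o=bot.get_obs(); print({k:(o[k]) for k in o})
for n in ("scene","top"):
    f=bot.grab_frame(n); cv2.imwrite(f"pics/{n}0.png",cv2.resize(f["image"][:,:,::-1],(800,600),interpolation=cv2.INTER_CUBIC)); print(n,{k:f[k] for k in f if k!="image"})
E
```

```text
pics
{'clock': 0.0, 'joint_positions': array([ 1.12950927,  0.41797777, -0.01030065,  1.61417247,  0.00472829,
        1.11072737, -0.05300895]), 'dq': array([ 7.22914123e-04,  2.08067428e-03,  1.95119914e-04,  1.28665492e-03,
        1.84190853e-03, -4.67435203e-05, -1.12232178e-03]), 'tau': array([-1.84626492e-04, -8.64450002e+01,  6.78390842e-01, -4.34908748e+01,
        1.90356217e-02,  7.38624571e-03, -6.32052729e-05]), 'position': array([ 243.1167489 , -575.41380224,  247.65863581]), 'orientation': array([-3.07784977e+00, -6.23585449e-01,  5.75814018e-04]), 'contact_force': array([ 0.18785031,  0.58434781, -0.14029467]), 'torque': array([-0.00414682,  0.01432348,  0.06278057]), 'finger_gap': 85.37341985563329}
scene {'fx': 444.2072392499749, 'fy': 444.2072392499749, 'cx': 251.12249654646894, 'cy': 188.0368351970534, 'rvec': array([ 1.42117704,  1.84641687, -0.99998661]), 'tvec': array([ 173.01513469, -151.81937289, 1875.26330552])}
top {'fx': 441.0943109282489, 'fy': 441.0943109282489, 'cx': 254.8570255428356, 'cy': 194.4312876619115, 'rvec': array([ 2.14356682, -2.09740062,  0.18452684]), 'tvec': array([ -29.26709138,  618.49674948, 1532.29080095])}
```

View pics/scene0.png

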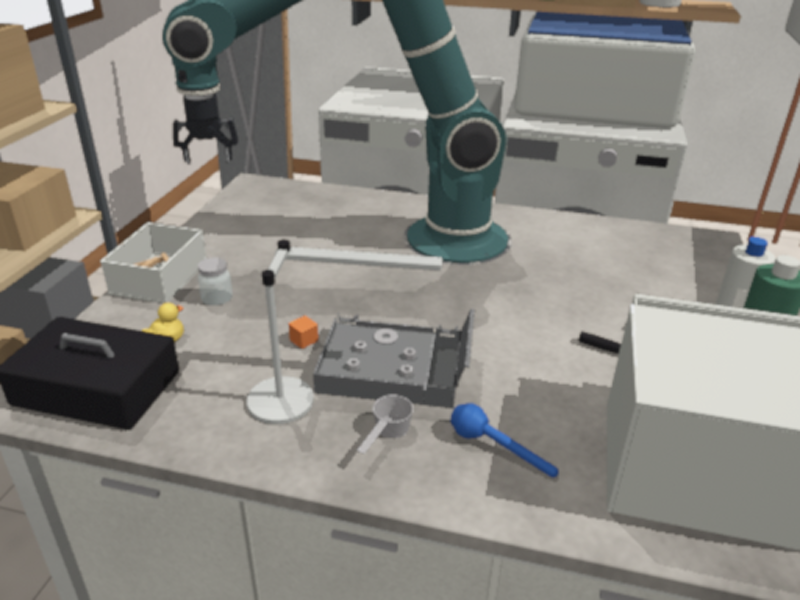

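View pics/top0.png

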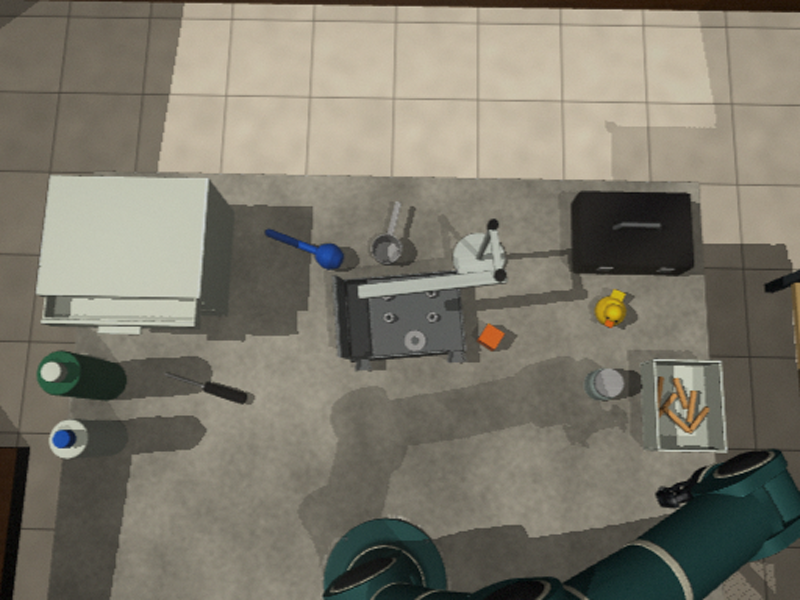

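```bash
cat > h.py <<'E'
from cell import bot
import cv2,numpy as np
def proj(f,P):
    P=np.asarray(P,float).reshape(-1,3)
    K=np.array([[f["fx"],0,f["cx"]],[0,f["fy"],f["cy"]],[0,0,1]])
    return cv2.projectPoints(P,f["rvec"],f["tvec"],K,None)[0].reshape(-1,2)
def back(f,uv,z):
    R=cv2.Rodrigues(f["rvec"])[0]; C=-R.T@f["tvec"]
    uv=np.asarray(uv,float).reshape(-1,2)
    d=np.c_[(uv[:,0]-f["cx"])/f["fx"],(uv[:,1]-f["cy"])/f["fy"],np.ones(len(uv))]@R
    return C+d*((z-C[2])/d[:,2])[:,None]
def crop(f,u0,v0,u1,v1,name,k):
    im=f["image"][v0:v1,u0:u1,::-1]
    cv2.imwrite(name,cv2.resize(im,None,fx=k,fy=k,interpolation=cv2.INTER_CUBIC))
E
python3 - <<'E'
from h import *
f=bot.grab_frame("top");crop(f,200,130,340,240,"pics/t1.png",5.5)
print(-cv2.Rodrigues(f["rvec"])[0].T@f["tvec"])
g=bot.grab_frame("scene");crop(g,150,145,320,270,"pics/s1.png",4.7)
print(-cv2.Rodrigues(g["rvec"])[0].T@g["tvec"])
np.save("top.npy",f,allow_pickle=True);np.save("scene.npy",g,allow_pickle=True)
E
```

```text
[ 328.96753838  -34.93342461 1619.21891817]
[1655.08773041  236.87033613  879.87094075]
```

View pics/t1.png

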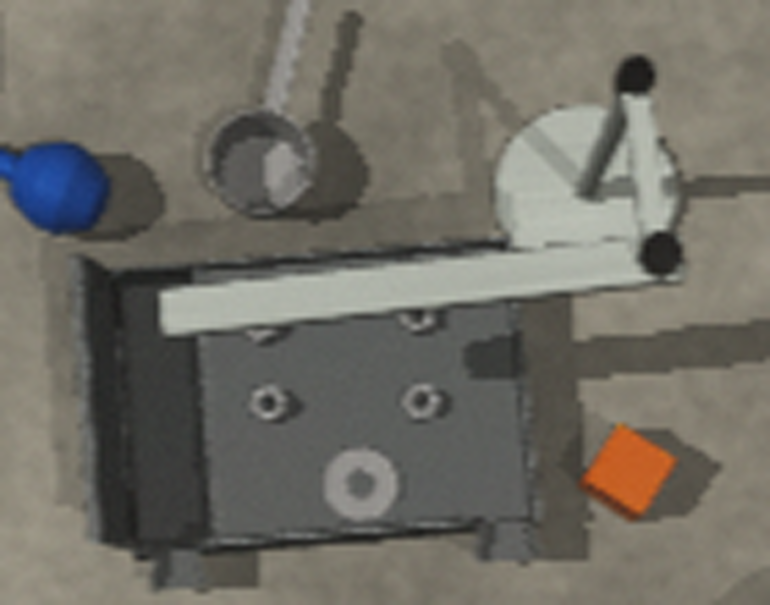

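View pics/s1.png

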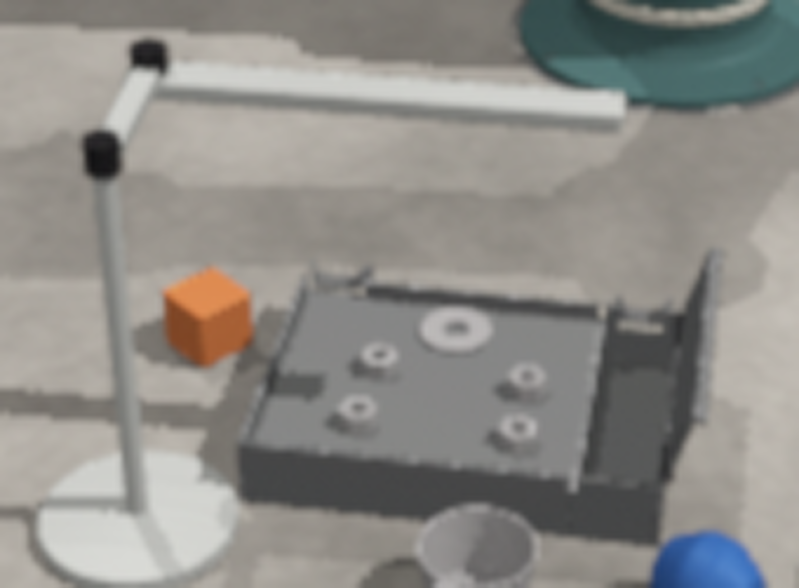

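```bash
python3 - <<'E'
from h import *
from scipy.optimize import least_squares
f=np.load("top.npy",allow_pickle=True).item();g=np.load("scene.npy",allow_pickle=True).item()
T=lambda p:np.array(p)/5.5+[200,130]-0.4
S=lambda p:np.array(p)/4.7+[150,145]-0.4
nt=T([(270,402),(424,400)]);ns=S([(379,355),(526,377),(358,408),(519,429)])
print("top nuts",back(f,nt,47.8).round(1)); print("scene nuts",back(g,ns,47.8).round(1))
print("washer",back(f,T([(360,484)]),39).round(1),back(g,S([(455,329)]),39).round(1))
# tray pts
tray=[(95,-134,48),(95,134,48),(91,80,35),(-91,80,35)]
sp=S([(240,448),(660,512),(577,470),(605,310)])
tt=[(-95,-134,48),(-91,80,35),(95,-134,48)]; tp=T([(533,517),(206,540),(520,290)])
def W(q,P):
    c,s=np.cos(q[2]),np.sin(q[2]);P=np.array(P,float);return np.c_[q[0]+c*P[:,0]-s*P[:,1],q[1]+s*P[:,0]+c*P[:,1],P[:,2]]
r=least_squares(lambda q:np.r_[(proj(g,W(q,tray))-sp).ravel(),(proj(f,W(q,tt))-tp).ravel()],[550,0,0],x_scale=[10,10,.1])
print("tray",r.x,r.fun.round(1))
# bar: bottom z256, top z270 ; ends in top view on top face
print("bar top face, top cam",back(f,T([(163,290),(163,333),(683,235),(683,278)]),270).round(1))
print("bar scene top face ends",back(g,S([(625,92),(150,65)]),270).round(1))
q=r.x
def inv(P):
    c,s=np.cos(q[2]),np.sin(q[2]);d=P[:,:2]-q[:2];return np.c_[c*d[:,0]+s*d[:,1],-s*d[:,0]+c*d[:,1]]
print("nuts tray top",inv(back(f,nt,47.8)).round(1),"scene",inv(back(g,ns,47.8)).round(1))
# lid edge
from scipy.optimize import minimize_scalar
for a in (1.4,1.5,1.6,1.7,1.8,1.9):
    P=W(q,[(x,132-58*np.cos(a),48.5+58*np.sin(a)) for x in(93,-93)])
    print(a,((proj(g,P)-[150,145]+.4)*4.7).round(0).tolist(),((proj(f,P)-[200,130]+.4)*5.5).round(0).tolist())
E
```

```text
top nuts [[589.9   5.9  47.8]
 [593.3 -95.1  47.8]]
scene nuts [[589.5 -94.7  47.8]
 [587.    5.1  47.8]
 [647.4 -91.4  47.8]
 [640.9  13.3  47.8]]
washer [[538.1 -54.3  39. ]] [[536.1 -56.7  39. ]]
tray [ 5.89721198e+02 -2.89905104e+01  6.53006828e-02] [-0.5 -2.9  0.3 -4.7 -0.7  4.4  1.6  2.5  0.5  3.9  0.2  1.6 -0.3 -6.7]
bar top face, top cam [[ 616.2   62.6  270. ]
 [ 591.3   61.8  270. ]
 [ 654.5 -233.   270. ]
 [ 629.4 -232.8  270. ]]
bar scene top face ends [[ 586.1   59.6  270. ]
 [ 631.1 -223.2  270. ]]
nuts tray top [[  2.4  34.8]
 [ -0.7 -66.3]] scene [[ -4.5 -65.5]
 [ -0.5  34.2]
 [ 53.5 -66. ]
 [ 53.9  38.8]]
1.4 [[648.0, 411.0], [680.0, 242.0]] [[126.0, 254.0], [135.0, 543.0]]
1.5 [[657.0, 411.0], [689.0, 242.0]] [[117.0, 254.0], [125.0, 543.0]]
1.6 [[667.0, 412.0], [698.0, 243.0]] [[108.0, 254.0], [116.0, 544.0]]
1.7 [[677.0, 414.0], [706.0, 245.0]] [[99.0, 255.0], [107.0, 544.0]]
1.8 [[686.0, 417.0], [715.0, 247.0]] [[90.0, 255.0], [98.0, 545.0]]
1.9 [[695.0, 420.0], [723.0, 250.0]] [[82.0, 256.0], [89.0, 546.0]]
```

```bash
cat >> h.py <<'E'
def W(q,P):
    c,s=np.cos(q[2]),np.sin(q[2]);P=np.array(P,float);return np.c_[q[0]+c*P[:,0]-s*P[:,1],q[1]+s*P[:,0]+c*P[:,1],P[:,2]]
def inv(q,P):
    c,s=np.cos(q[2]),np.sin(q[2]);d=P[:,:2]-np.array(q[:2]);return np.c_[c*d[:,0]+s*d[:,1],-s*d[:,0]+c*d[:,1]]
def overlay(q,f,u0,v0,u1,v1,name,k,lid=1.75,extra=()):
    im=cv2.resize(f["image"][v0:v1,u0:u1,::-1],None,fx=k,fy=k,interpolation=cv2.INTER_CUBIC)
    def line(Pw,c,cl=True):
        uv=((proj(f,Pw)-[u0,v0]+.5)*k).astype(int); cv2.polylines(im,[uv],cl,c,1,cv2.LINE_AA)
    line(W(q,[(-95,-134,48),(95,-134,48),(95,134,48),(-95,134,48)]),(0,255,255))
    line(W(q,[(-95,-134,0),(95,-134,0),(95,134,0),(-95,134,0)]),(0,128,255))
    line(W(q,[(-91,-130,35),(91,-130,35),(91,80,35),(-91,80,35)]),(0,255,0))
    c,s=np.cos(lid),np.sin(lid)
    line(W(q,[(-93,132,48.5),(93,132,48.5),(93,132-58*c,48.5+58*s),(-93,132-58*c,48.5+58*s)]),(255,0,255))
    for e,cc in extra: line(np.array(e,float),cc)
    cv2.imwrite(name,im)
E
python3 - <<'E'
from h import *
f=np.load("top.npy",allow_pickle=True).item();g=np.load("scene.npy",allow_pickle=True).item()
q=(592,-30,0.055)
overlay(q,f,200,130,340,240,"pics/t2.png",5.5);overlay(q,g,150,145,320,270,"pics/s2.png",4.7)
E
```

```text
(no output)
```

View pics/t2.png

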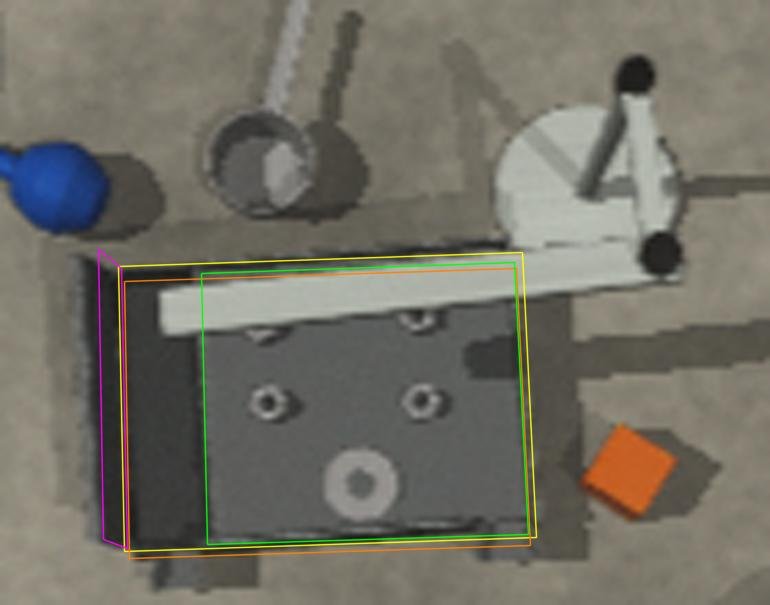

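View pics/s2.png

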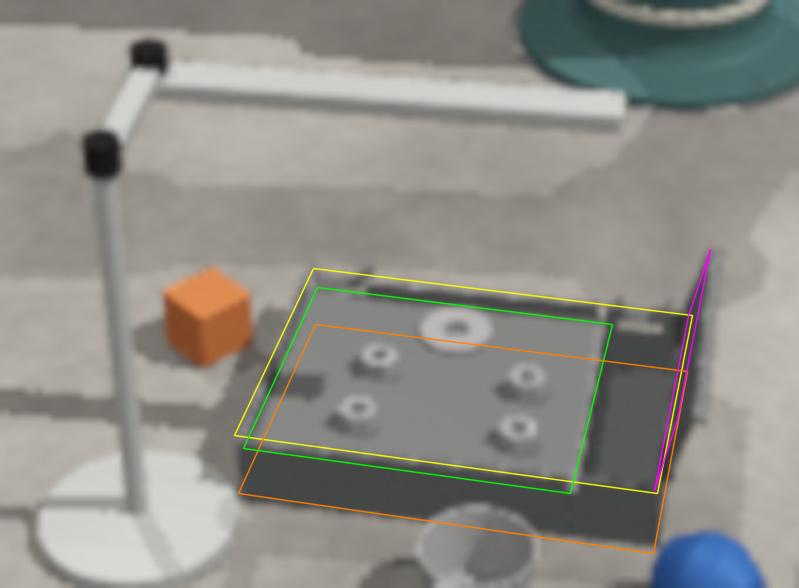

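```bash
python3 - <<'E'
from h import *
f=np.load("top.npy",allow_pickle=True).item();g=np.load("scene.npy",allow_pickle=True).item()
q=(599,-28,0.08)
# bar rectangle
def bar(c,yaw,z):
    R=np.array([[np.cos(yaw),-np.sin(yaw)],[np.sin(yaw),np.cos(yaw)]])
    return np.c_[np.array([(-14,-150),(14,-150),(14,150),(-14,150)])@R.T+c,[z]*4]
B=[(bar((621,-87),0.13,256),(255,0,0)),(bar((621,-87),0.13,270),(0,0,255))]
overlay(q,f,200,130,340,240,"pics/t2.png",5.5,1.85,B);overlay(q,g,150,145,320,270,"pics/s2.png",4.7,1.85,B)
E
```

```text
(no output)
```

View pics/t2.png

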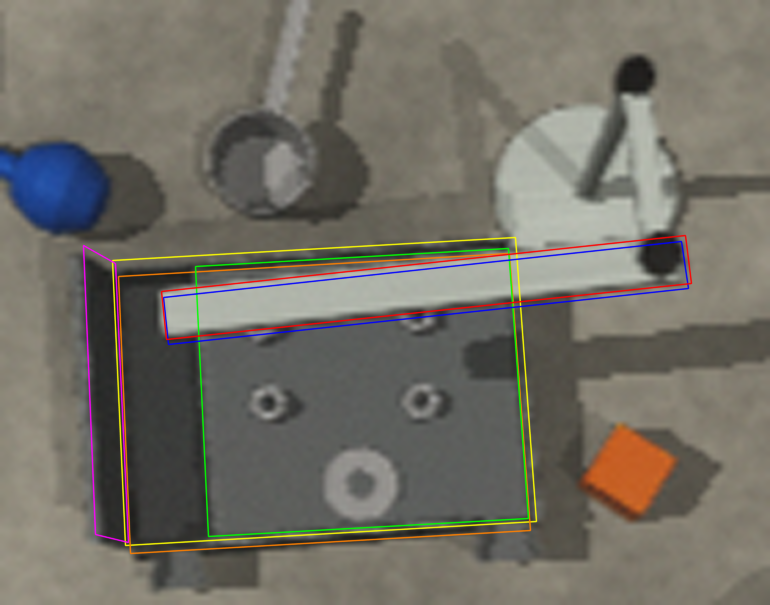

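View pics/s2.png

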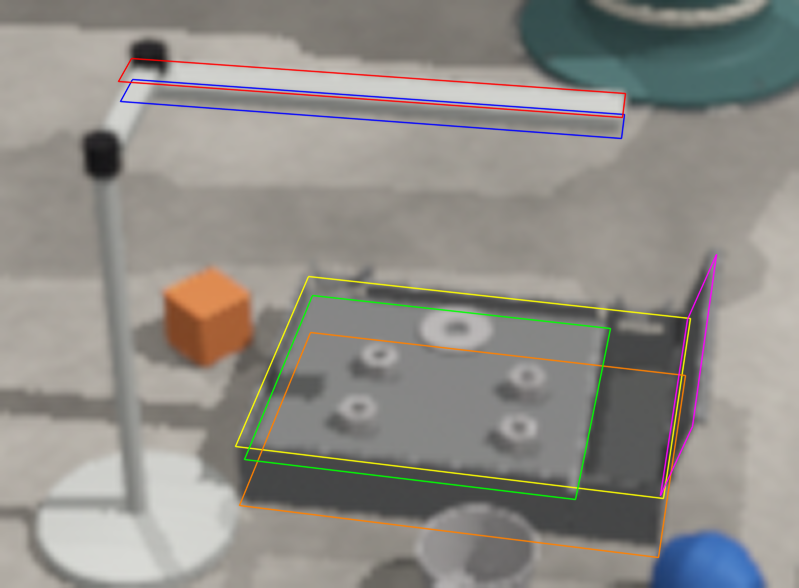

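```bash
python3 - <<'E'
from h import *
g=np.load("scene.npy",allow_pickle=True).item()
k=6.5;u0,v0=85,0
im=cv2.resize(g["image"][v0:v0+110,u0:u0+120,::-1],None,fx=k,fy=k,interpolation=cv2.INTER_CUBIC)
R=cv2.Rodrigues(g["rvec"])[0]; right=R[0]*[1,1,0]; right/=np.linalg.norm(right)
for dz in range(-17,420,20):
    P=np.array([243,-575.5,248+dz])
    a,b=((proj(g,[P-50*right,P+50*right])-[u0,v0]+.5)*k).astype(int)
    cv2.line(im,tuple(a),tuple(b),(0,0,255) if (dz+17)%100==0 else (0,255,255),1)
cv2.imwrite("pics/g.png",im)
E
```

```text
(no output)
```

View pics/g.png

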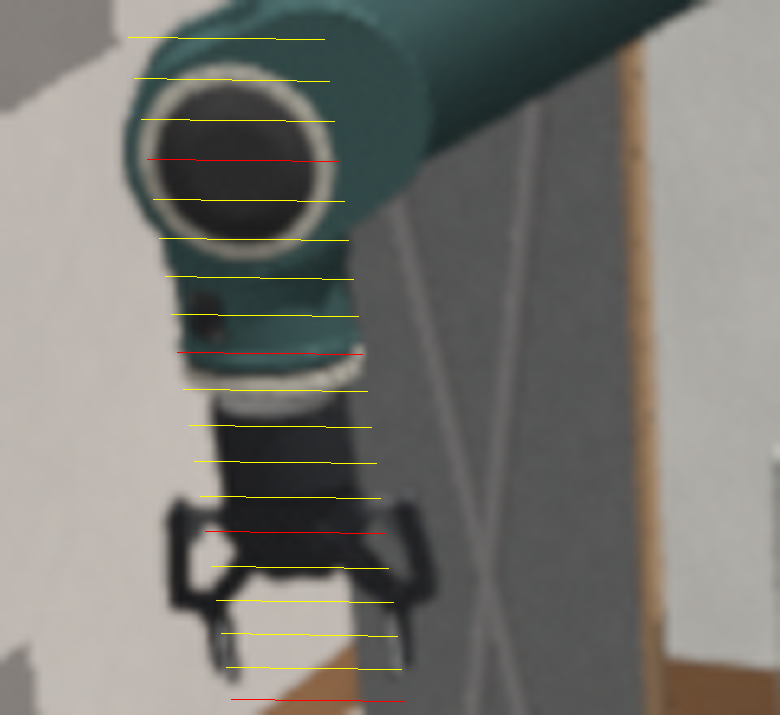

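```bash
python3 - <<'E'
from h import *
f=np.load("top.npy",allow_pickle=True).item();g=np.load("scene.npy",allow_pickle=True).item()
q=(599,-28,0.08)
crop(f,215,210,310,245,"pics/t3.png",8); crop(g,205,190,310,225,"pics/s3.png",7.6)
T=lambda p:np.array(p)/5.5+[200,130]-0.4
for z in (0,20,35,48): print(z,inv(q,back(f,T([(155,590),(205,585),(480,560),(530,558)]),z)).round(0).tolist())
E
```

```text
0 [[-121.0, 119.0], [-119.0, 85.0], [-113.0, -99.0], [-114.0, -133.0]]
20 [[-123.0, 117.0], [-121.0, 84.0], [-115.0, -98.0], [-116.0, -131.0]]
35 [[-124.0, 116.0], [-123.0, 84.0], [-117.0, -97.0], [-117.0, -129.0]]
48 [[-125.0, 116.0], [-124.0, 83.0], [-118.0, -96.0], [-119.0, -128.0]]
```

View pics/t3.png

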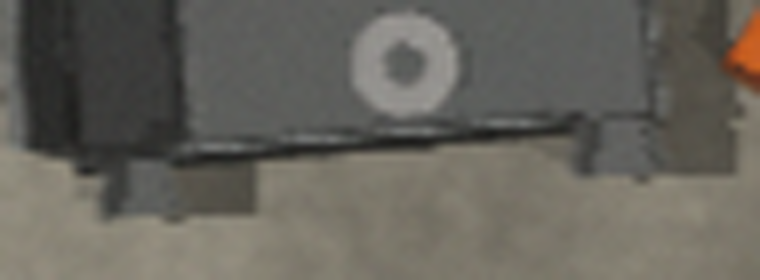

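View pics/s3.png

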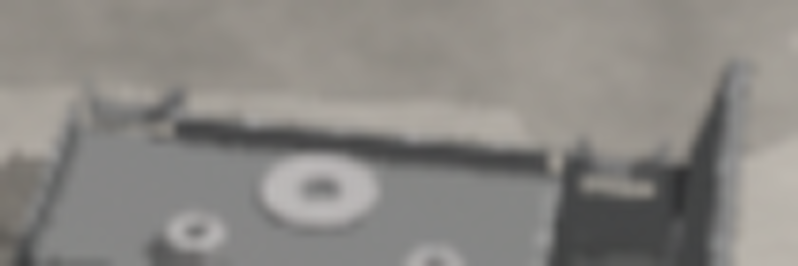

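```bash
python3 - <<'E'
from h import *
f=np.load("top.npy",allow_pickle=True).item();g=np.load("scene.npy",allow_pickle=True).item()
T=lambda p:np.array(p)/5.5+[200,130]-0.4
S=lambda p:np.array(p)/4.7+[150,145]-0.4
print("cup rim", back(f,T([(203,160),(318,160),(260,107),(260,216)]),45).round(0))
print("cup scene", back(g,S([(417,545),(539,545),(478,505),(478,590)]),45).round(0))
print("post/base", back(f,T([(590,185)]),10).round(0),back(g,S([(138,512)]),10).round(0))
print("posttop", back(f,T([(635,75)]),285).round(0),"elbow",back(f,T([(660,252)]),278).round(0),back(g,S([(148,55)]),280).round(0))
print("block",back(f,T([(645,440)]),45).round(0),"maraca",back(f,T([(60,187)]),31).round(0))
E
```

```text
cup rim [[754.  55.  45.]
 [755. -22.  45.]
 [791.  18.  45.]
 [716.  16.  45.]]
cup scene [[759. -20.  45.]
 [741.  49.  45.]
 [715.   6.  45.]
 [787.  24.  45.]]
post/base [[ 751. -208.   10.]] [[ 738. -208.   10.]]
posttop [[ 744. -204.  285.]] elbow [[ 642. -219.  278.]] [[ 637. -221.  280.]]
block [[ 570. -240.   45.]] maraca [[737. 152.  31.]]
```

drive_tool --rows '[{"dx": 2, "dy": 3, "dz": 4.5}, {"dx": 4, "dy": 6, "dz": 9}, {"dx": 6, "dy": 9, "dz": 13.5}, {"dx": 8, "dy": 12, "dz": 18}, {"dx": 10, "dy": 15, "dz": 22.5}, {"dx": 12, "dy": 18, "dz": 27}, {"dx": 14, "dy": 21, "dz": 31.5}, {"dx": 16, "dy": 24, "dz": 36}, {"dx": 18, "dy": 27, "dz": 40.5}, {"dx": 20, "dy": 30, "dz": 45}]'

```text
validation failed for argument at $.ro...
```

```bash
python3 - <<'E'
from h import *
o=bot.get_obs();print(o["clock"],o["joint_positions"].round(3),o["position"].round(1),cv2.Rodrigues(o["orientation"])[0].round(3))
E
```

```text
0.2 [ 1.129  0.418 -0.01   1.614  0.005  1.111 -0.053] [ 243.2 -575.5  247.9] [[ 0.921  0.389 -0.   ]
 [ 0.389 -0.921  0.001]
 [-0.    -0.001 -1.   ]]
```

drive_tool --rows '[{"dx": 2, "dy": 3, "dz": 4.5, "spin": 0}, {"dx": 4, "dy": 6, "dz": 9, "spin": 0}, {"dx": 6, "dy": 9, "dz": 13.5, "spin": 0}, {"dx": 8, "dy": 12, "dz": 18, "spin": 0}, {"dx": 10, "dy": 15, "dz": 22.5, "spin": 0}, {"dx": 12, "dy": 18, "dz": 27, "spin": 0}, {"dx": 14, "dy": 21, "dz": 31.5, "spin": 0}, {"dx": 16, "dy": 24, "dz": 36, "spin": 0}, {"dx": 18, "dy": 27, "dz": 40.5, "spin": 0}, {"dx": 20, "dy": 30, "dz": 45, "spin": 0}]'

```text
clock: 1.45
position: [433.7, -291.5, 672.6]
orientation: [-3.078, -0.626, -0.007]
contact_force: [-0.7, -2.4, -1.6]
finger_gap: 85.6
```

```bash
python3 - <<'E'
from h import *
o=bot.get_obs();print(o["clock"],o["joint_positions"].round(3),o["position"].round(1),cv2.Rodrigues(o["orientation"])[0].round(3))
E
```

```text
1.45 [ 0.558  0.175 -0.03   1.002  0.002  1.961 -0.641] [ 433.7 -291.5  672.6] [[ 0.921  0.39   0.005]
 [ 0.39  -0.921  0.001]
 [ 0.005  0.001 -1.   ]]
```

drive_tool --rows '[{"dx": 2, "dy": 3, "dz": 3, "spin": 0}, {"dx": 4, "dy": 6, "dz": 6, "spin": 0}, {"dx": 6, "dy": 9, "dz": 9, "spin": 0}, {"dx": 8, "dy": 12, "dz": 12, "spin": 0}, {"dx": 10, "dy": 15, "dz": 15, "spin": 0}, {"dx": 10, "dy": 15, "dz": 15, "spin": 0}]'

```text
clock: 2.2
position: [510.1, -145.9, 719.0]
orientation: [3.047, 0.617, 0.101]
contact_force: [-0.8, -1.5, -0.0]
finger_gap: 85.3
```

```bash
python3 - <<'E'
from h import *
o=bot.get_obs();print(o["clock"],o["joint_positions"].round(3),o["position"].round(1),cv2.Rodrigues(o["orientation"])[0].round(3))
E
```

```text
2.2 [-0.009  0.198  0.325  0.877 -0.074  2.003 -0.897] [ 510.1 -145.9  719. ] [[ 0.919  0.387  0.07 ]
 [ 0.389 -0.921 -0.017]
 [ 0.058  0.043 -0.997]]
```

drive_tool --rows '[{"dx": 3, "dy": 3, "dz": 4, "spin": 0}, {"dx": 6, "dy": 6, "dz": 8, "spin": 0}, {"dx": 9, "dy": 9, "dz": 12, "spin": 0}, {"dx": 12, "dy": 12, "dz": 16, "spin": 0}, {"dx": 12, "dy": 12, "dz": 16, "spin": 0}]'

```text
clock: 2.82
position: [570.6, -41.5, 753.3]
orientation: [3.012, 0.609, 0.252]
contact_force: [0.6, -0.3, -0.9]
finger_gap: 85.8
```

```bash
python3 - <<'E'
from h import *
o=bot.get_obs();print(o["clock"],o["joint_positions"].round(3),o["position"].round(1),cv2.Rodrigues(o["orientation"])[0].round(3))
E
```

```text
2.825 [-0.311  0.291  0.565  0.709 -0.185  2.003 -1.044] [570.6 -41.5 753.3] [[ 0.909  0.381  0.171]
 [ 0.39  -0.92  -0.024]
 [ 0.148  0.089 -0.985]]
```

drive_tool --rows '[{"dx": 5, "dy": 1, "dz": 4, "spin": 0}, {"dx": 10, "dy": 1, "dz": 8, "spin": 0}, {"dx": 15, "dy": 1, "dz": 12, "spin": 0}, {"dx": 20, "dy": 1, "dz": 16, "spin": 0}, {"dx": 20, "dy": 1, "dz": 16, "spin": 0}, {"dx": 20, "dy": 1, "dz": 16, "spin": 0}]'

```text
clock: 3.58
position: [658.4, -22.8, 777.5]
orientation: [2.952, 0.601, 0.446]
contact_force: [-0.0, 0.8, 0.6]
finger_gap: 85.3
```

```bash
cat > st.py <<'E'
from h import *
o=bot.get_obs();print(o["clock"],o["joint_positions"].round(3),o["position"].round(1));print(cv2.Rodrigues(o["orientation"])[0].round(3),o["contact_force"].round(1))
E
python3 st.py
```

```text
3.575 [ 1.000e-03  4.580e-01 -1.090e-01  3.760e-01  1.220e-01  2.003e+00
 -1.190e+00] [658.4 -22.8 777.5]
[[ 0.88   0.368  0.302]
 [ 0.396 -0.918 -0.036]
 [ 0.264  0.151 -0.953]] [-0.   0.8  0.6]
```

drive_tool --rows '[{"dx": 5, "dy": 0, "dz": 4, "spin": 0}, {"dx": 10, "dy": 0, "dz": 8, "spin": 0}, {"dx": 15, "dy": 0, "dz": 12, "spin": 0}, {"dx": 20, "dy": 0, "dz": 16, "spin": 0}, {"dx": 20, "dy": 0, "dz": 16, "spin": 0}]'

```text
clock: 4.2
position: [717.8, -22.6, 766.6]
orientation: [2.926, 0.598, 0.526]
contact_force: [0.4, -0.6, -0.1]
finger_gap: 85.3
```

```bash
python3 st.py
```

```text
4.2 [-0.083  0.616  0.431  0.171 -0.319  2.003 -1.13 ] [717.8 -22.6 766.6]
[[ 0.863  0.36   0.355]
 [ 0.398 -0.917 -0.037]
 [ 0.312  0.173 -0.934]] [ 0.4 -0.6 -0.1]
```

drive_tool --rows '[{"dx": -2, "dy": 0, "dz": 8, "spin": 0}, {"dx": -4, "dy": 0, "dz": 16, "spin": 0}, {"dx": -4, "dy": 0, "dz": 24, "spin": 0}, {"dx": -4, "dy": 0, "dz": 24, "spin": 0}]'

```text
clock: 4.7
position: [628.8, -22.0, 839.9]
orientation: [2.896, 0.593, 0.611]
contact_force: [-0.3, -0.6, -0.1]
finger_gap: 85.2
```

```bash
python3 st.py
```

```text
4.7 [-0.134  0.421  0.356  0.304 -0.188  2.003 -1.122] [628.8 -22.  839.9]
[[ 0.841  0.351  0.411]
 [ 0.401 -0.915 -0.039]
 [ 0.363  0.197 -0.911]] [-0.3 -0.6 -0.1]
```

Lean now about 24°. Once more the same way.

drive_tool --rows '[{"dx": -2, "dy": 0, "dz": 8, "spin": 0}, {"dx": -2, "dy": 0, "dz": 16, "spin": 0}, {"dx": -2, "dy": 0, "dz": 24, "spin": 0}, {"dx": -2, "dy": 0, "dz": 24, "spin": 0}]'

```text
clock: 5.2
position: [569.2, -21.8, 885.1]
orientation: [2.862, 0.587, 0.693]
contact_force: [-0.6, -0.5, -0.3]
finger_gap: 85.3
```

```bash
python3 st.py
```

```text
5.2 [-0.193  0.306  0.39   0.36  -0.159  2.003 -1.116] [569.2 -21.8 885.1]
[[ 0.818  0.339  0.465]
 [ 0.403 -0.914 -0.042]
 [ 0.411  0.221 -0.884]] [-0.6 -0.5 -0.3]
```

drive_tool --rows '[{"dx": -1, "dy": 0, "dz": 8, "spin": -0.05}, {"dx": -1, "dy": 0, "dz": 16, "spin": -0.1}, {"dx": -1, "dy": 0, "dz": 24, "spin": -0.15}, {"dx": -1, "dy": 0, "dz": 24, "spin": -0.2}]' --jaw 1

```text
clock: 5.7
position: [525.5, -26.7, 918.1]
orientation: [2.832, 0.293, 0.747]
contact_force: [0.1, 0.6, -0.6]
finger_gap: 12.5
```

```bash
python3 st.py
```

```text
5.7 [-0.411  0.247  0.679  0.387 -0.135  2.003 -1.247] [525.5 -26.7 918.1]
[[ 0.853  0.139  0.503]
 [ 0.239 -0.961 -0.14 ]
 [ 0.464  0.24  -0.853]] [ 0.1  0.6 -0.6]
```

drive_tool --rows '[{"dx": -0.5, "dy": -0.7, "dz": -5, "spin": 0}, {"dx": -1, "dy": -1.4, "dz": -11, "spin": 0}, {"dx": -1.5, "dy": -2.1, "dz": -17, "spin": 0}, {"dx": -2, "dy": -2.8, "dz": -23, "spin": 0}, {"dx": -2.5, "dy": -3.5, "dz": -29, "spin": 0}, {"dx": -3, "dy": -4.2, "dz": -35, "spin": 0}, {"dx": -3.5, "dy": -5, "dz": -41, "spin": 0}, {"dx": -4, "dy": -6, "dz": -47, "spin": 0}, {"dx": -4.5, "dy": -7, "dz": -53, "spin": 0}, {"dx": -5, "dy": -7, "dz": -57, "spin": 0}]'

```text
clock: 6.95
position: [479.1, -92.4, 393.8]
orientation: [2.832, 0.295, 0.747]
contact_force: [1.9, 0.7, -0.6]
finger_gap: -0.1
```

```bash
python3 st.py
```

```text
6.95 [-0.722 -0.341  0.611  2.111  0.515  0.842 -1.706] [479.1 -92.4 393.8]
[[ 0.853  0.141  0.503]
 [ 0.241 -0.961 -0.139]
 [ 0.464  0.24  -0.853]] [ 1.9  0.7 -0.6]
```

drive_tool --rows '[{"dx": 2, "dy": -0.6, "dz": -5, "spin": 0}, {"dx": 4, "dy": -1.2, "dz": -10, "spin": 0}, {"dx": 5, "dy": -1.8, "dz": -15, "spin": 0}, {"dx": 6.5, "dy": -2.4, "dz": -20, "spin": 0}, {"dx": 8.5, "dy": -3, "dz": -25, "spin": 0}, {"dx": 10.5, "dy": -3.5, "dz": -29, "spin": 0}, {"dx": 10.9, "dy": -3.5, "dz": -31, "spin": 0}, {"dx": 10.9, "dy": -3.5, "dz": -31.4, "spin": 0}, {"dx": 10.9, "dy": -3.5, "dz": -31.4, "spin": 0}]'

```text
clock: 8.07
position: [597.1, -128.4, 99.9]
orientation: [2.856, 0.308, 0.682]
contact_force: [-0.6, 0.4, 0.5]
finger_gap: 0.1
```

```bash
python3 st.py; python3 - <<'E'
from h import *
f=bot.grab_frame("top");crop(f,200,130,340,240,"pics/t4.png",5.5)
g=bot.grab_frame("scene");crop(g,150,110,320,235,"pics/s4.png",4.7)
E
```

```text
8.075 [-0.355  0.496  0.579  2.138 -1.188  0.189 -0.12 ] [ 597.1 -128.4   99.9]
[[ 0.873  0.156  0.463]
 [ 0.243 -0.961 -0.134]
 [ 0.423  0.23  -0.876]] [-0.6  0.4  0.5]
```

View pics/t4.png

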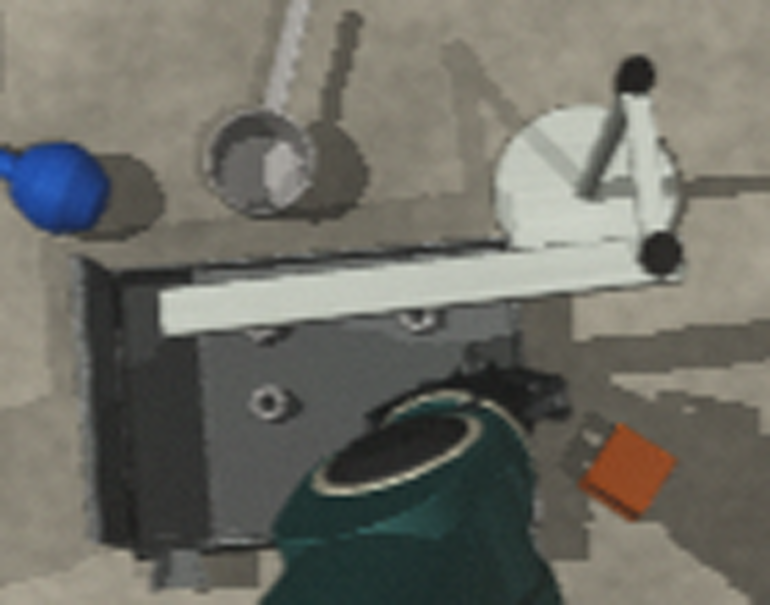

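View pics/s4.png

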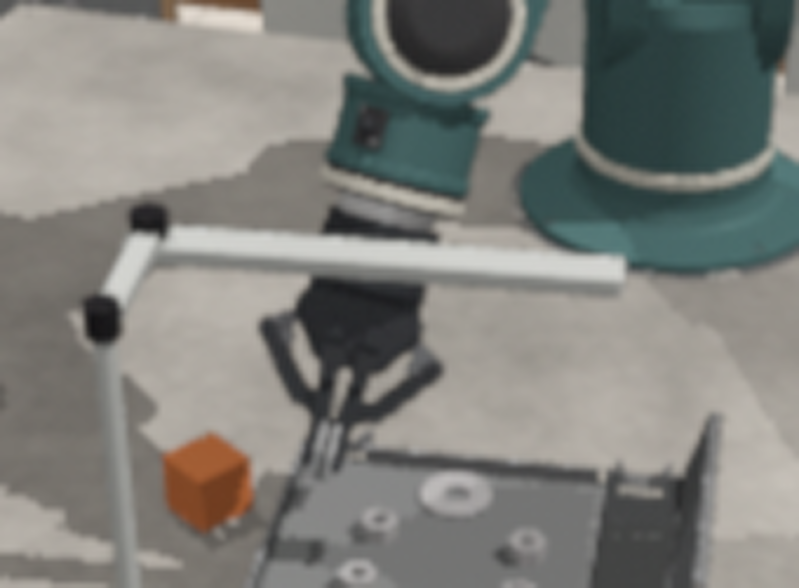

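```bash
cat > fk.py <<'E'
import numpy as np, cv2, itertools
from scipy.optimize import least_squares
from scipy.spatial.transform import Rotation as Ro
D=[([1.12950927,.41797777,-.01030065,1.61417247,.00472829,1.11072737,-.05300895],[243.1,-575.4,247.7],[-3.07785,-.623585,.000576]),
([.558,.175,-.03,1.002,.002,1.961,-.641],[433.7,-291.5,672.6],[[.921,.39,.005],[.39,-.921,.001],[.005,.001,-1]]),
([-.009,.198,.325,.877,-.074,2.003,-.897],[510.1,-145.9,719.],[[.919,.387,.07],[.389,-.921,-.017],[.058,.043,-.997]]),
([-.311,.291,.565,.709,-.185,2.003,-1.044],[570.6,-41.5,753.3],[[.909,.381,.171],[.39,-.92,-.024],[.148,.089,-.985]]),
([.001,.458,-.109,.376,.122,2.003,-1.19],[658.4,-22.8,777.5],[[.88,.368,.302],[.396,-.918,-.036],[.264,.151,-.953]]),
([-.083,.616,.431,.171,-.319,2.003,-1.13],[717.8,-22.6,766.6],[[.863,.36,.355],[.398,-.917,-.037],[.312,.173,-.934]]),
([-.134,.421,.356,.304,-.188,2.003,-1.122],[628.8,-22.,839.9],[[.841,.351,.411],[.401,-.915,-.039],[.363,.197,-.911]]),
([-.193,.306,.39,.36,-.159,2.003,-1.116],[569.2,-21.8,885.1],[[.818,.339,.465],[.403,-.914,-.042],[.411,.221,-.884]]),
([-.411,.247,.679,.387,-.135,2.003,-1.247],[525.5,-26.7,918.1],[[.853,.139,.503],[.239,-.961,-.14],[.464,.24,-.853]]),
([-.722,-.341,.611,2.111,.515,.842,-1.706],[479.1,-92.4,393.8],[[.853,.141,.503],[.241,-.961,-.139],[.464,.24,-.853]]),
([-.355,.496,.579,2.138,-1.188,.189,-.12],[597.1,-128.4,99.9],[[.873,.156,.463],[.243,-.961,-.134],[.423,.23,-.876]])]
Q=np.array([d[0] for d in D]);P=np.array([d[1] for d in D])
RR=Ro.concatenate([Ro.from_rotvec(d[2]) if np.ndim(d[2])==1 else Ro.from_matrix(d[2]) for d in D])
def fk(q,p,s,elbow=False):
    h,L1,L2,Lw,o7,a,b,c=p
    R=Ro.from_euler('z',s[0]*q[0]); R=R*Ro.from_euler('y',q[1]); x=np.array([0,0,h])
    R=R*Ro.from_euler('z',s[1]*q[2]); x=x+R.apply([a,0,L1]); E=x
    R=R*Ro.from_euler('y',q[3]); R=R*Ro.from_euler('z',s[2]*q[4]); x=x+R.apply([b,0,L2]); Wc=x
    R=R*Ro.from_euler('y',q[5]); R=R*Ro.from_euler('z',s[3]*q[6]+o7); x=x+R.apply([0,0,Lw])+0
    return (x,R,E,Wc) if elbow else (x,R)
def fit(s,p0=(285,497,472,282,0,0,0,0)):
    def res(p):
        out=[]
        for i in range(len(Q)):
            x,R=fk(Q[i],p,s); out+=list((x-P[i])/5); out+=list((R.inv()*RR[i]).as_rotvec()*50)
        return out
    best=None
    for o in (0,1.57,3.14,-1.57):
        pp=list(p0);pp[4]=o
        r=least_squares(res,pp)
        if best is None or r.cost<best.cost:best=r
    return best
if __name__=="__main__":
    for s in itertools.product((1,-1),repeat=4):
        r=fit(s)
        if r.cost<2000: print(s,r.cost,r.x.round(2))
E
python3 fk.py
```

```text
(-1, -1, -1, -1) 166.75337726637972 [343.08 466.75 466.86 309.31   1.57  12.13  -1.68   0.  ]
```

```bash
cat > fk2.py <<'E'
from fk import *
S=(-1,-1,-1,-1)
def fk2(q,p,full=False):
    h,L1,L2,Lw,o7=p[:5]; o=np.array(p[5:17]).reshape(6,2)
    R=Ro.from_euler('z',-q[0]); x=np.array([0,0,h])
    R=R*Ro.from_euler('y',q[1]); x=x+R.apply([0,o[0,1],0])
    R=R*Ro.from_euler('z',-q[2]); x=x+R.apply([o[1,0],o[1,1],L1]);E=x
    R=R*Ro.from_euler('y',q[3]); R=R*Ro.from_euler('z',-q[4]); x=x+R.apply([o[2,0],o[2,1],L2]);Wc=x
    R=R*Ro.from_euler('y',q[5]); x=x+R.apply([o[3,0],o[3,1],0]); R=R*Ro.from_euler('z',-q[6]+o7); x=x+R.apply([0,0,Lw])
    # elbow x-offset after q4
    return (x,R,E,Wc) if full else (x,R)
def res(p):
    out=[]
    for i in range(len(Q)):
        x,R=fk2(Q[i],p); out+=list((x-P[i])/2); out+=list((R.inv()*RR[i]).as_rotvec()*200)
    return np.r_[out,np.array(p[5:])*.02]
r=least_squares(res,[343,467,467,309,1.57]+[0]*12)
p=r.x
if __name__=="__main__":
    print(r.cost,p.round(2))
    for i in range(len(Q)):
        x,R=fk2(Q[i],p); print((x-P[i]).round(1),((R.inv()*RR[i]).as_rotvec()).round(3))
    np.save("p.npy",p)
E
python3 fk2.py
```

```text
0.32024271016416705 [ 2.8964e+02  5.0163e+02  4.6965e+02  2.9112e+02  1.5700e+00 -0.0000e+00
 -1.4620e+01  2.1000e-01 -1.5770e+01 -1.0000e-02 -1.4000e-01  1.5000e-01
 -1.4000e-01  0.0000e+00  0.0000e+00  0.0000e+00  0.0000e+00]
[0.  0.2 0.1] [-0. -0. -0.]
[ 0.1 -0.2  0. ] [-0.  0. -0.]
[-0.1 -0.   0.2] [0.001 0.    0.   ]
[ 0.   0.2 -0.1] [ 0.     0.    -0.001]
[-0.1  0.  -0.1] [ 0.    -0.001  0.   ]
[-0.2 -0.   0. ] [ 0. -0. -0.]
[ 0.3 -0.2 -0.3] [ 0.001  0.    -0.001]
[-0.2  0.3  0.2] [-0.    -0.001  0.001]
[0.1 0.2 0.1] [-0.001 -0.001  0.   ]
[ 0.  -0.2  0. ] [0. 0. 0.]
[-0.1 -0.1 -0.1] [0.    0.001 0.001]
```

```bash
cat > ik.py <<'E'
import numpy as np
from fk2 import fk2
from scipy.optimize import least_squares
from scipy.spatial.transform import Rotation as Ro
p=np.load("p.npy")
lo=np.array([-2.81,-.39,-1.27,.06,-1.19,.19,-2.82]);hi=np.array([2.81,2.02,1.25,2.57,4.33,2,2.82])
def jac(q):
    x,R=fk2(q,p);J=np.zeros((6,7))
    for i in range(7):
        d=np.array(q,float);d[i]+=1e-5;x2,R2=fk2(d,p)
        J[:3,i]=(x2-x)/1e-5;J[3:,i]=(R2*R.inv()).as_rotvec()/1e-5
    return J,x,R
def sim(q,rows,lam=.02,wr=300.,n=20,vmax=np.array([1.89,1.89,2.39,2.39,3.01,3.01,3.01])*.7,log=False,maxstep=62.5,maxang=np.radians(10.7)):
    q=np.array(q,float);x0,R0=fk2(q,p);
    for (dx,dy,dz,sp) in rows:
        xt=x0+10*np.array([dx,dy,dz]);Rt=Ro.from_euler('z',sp)*R0
        xs,Rs=fk2(q,p)
        for k in range(n):
            J,x,R=jac(q);e=np.r_[xt-x,(Rt*R.inv()).as_rotvec()*wr]
            m=np.linalg.norm(e[:3]);
            if m>maxstep/n:e[:3]*=maxstep/n/m
            m=np.linalg.norm(e[3:])/wr
            if m>maxang/n:e[3:]*=maxang/n/m
            Jw=J.copy();Jw[3:]*=wr;Jw=Jw
            free=np.ones(7,bool)
            for _ in range(4):
                Jf=Jw[:,free];dq=np.zeros(7)
                dq[free]=Jf.T@np.linalg.solve(Jf@Jf.T+(lam*300)**2*np.eye(6),e)
                bad=free&(((q+dq)<lo)|((q+dq)>hi))
                if not bad.any():break
                free&=~bad
            s=np.max(np.abs(dq)/(vmax*.125/n));
            if s>1:dq/=s
            q=np.clip(q+dq,lo,hi)
    return q
def desc(q):
    x,R=fk2(q,p);m=R.as_matrix();z=m[:,2]
    return f"q {np.round(q,2)} x {x.round(0)} lean {np.degrees(np.arccos(-z[2])):.1f} az {np.degrees(np.arctan2(z[1],z[0])):.0f} yaxis {m[:,1].round(2)}"
E
python3 - <<'E'
from ik import *
from fk import Q
# compare with log
q=sim(Q[0],[(2*i,3*i,4.5*i,0) for i in range(1,11)]);print(desc(q));print(Q[1])
q=sim(Q[1],[(2*i,3*i,3*i,0) for i in range(1,6)]+[(10,15,15,0)]);print(desc(q));print(Q[2])
q=sim(Q[8],[(-.5*i,-.7*i,-5.7*i,0) for i in range(1,11)]);print(desc(q));print(Q[9])
q=sim(Q[9],[(2,-.6,-5,0),(4,-1.2,-10,0),(5,-1.8,-15,0),(6.5,-2.4,-20,0),(8.5,-3,-25,0),(10.5,-3.5,-29,0),(10.9,-3.5,-31,0),(10.9,-3.5,-31.4,0),(10.9,-3.5,-31.4,0)]);print(desc(q));print(Q[10])
# feasibility
print("feas")
for tau in (20,24,28,32):
  for (tx,ty) in ((636,-10),(630,40),(588,-127),(585,-20),(575,40)):
    best=[]
    for az in (-25,-10,5,20):
      t=np.radians(tau);a=np.radians(az);zt=np.array([np.sin(t)*np.cos(a),np.sin(t)*np.sin(a),-np.cos(t)])
      for s3 in (-1,-.6,-.3,0,.3,.6,1):
        def res(q):
            x,R=fk2(q,p);return np.r_[(x-[tx,ty,60])/5,(R.as_matrix()[:,2]-zt)*50,.01*(q[2]-s3)]
        r=least_squares(res,np.clip([0,.5,s3,2.05,.5 if s3<0 else -.5,.4,0],lo+.01,hi-.01),bounds=(lo,hi))
        if r.cost<.05: best.append((az,s3,r.x.round(2).tolist()))
    print(tau,(tx,ty),len(best),best[:1],best[-1:])
E
```

```text
q [ 0.63  0.19 -0.15  0.95  0.03  2.   -0.68] x [ 438. -283.  686.] lean 0.1 az 0 yaxis [ 0.39 -0.92  0.  ]
[ 0.558  0.175 -0.03   1.002  0.002  1.961 -0.641]
q [ 0.    0.19  0.34  0.85 -0.08  2.   -0.87] x [ 507. -158.  733.] lean 6.2 az -17 yaxis [ 0.39 -0.92  0.07]
[-0.009  0.198  0.325  0.877 -0.074  2.003 -0.897]
q [-0.65 -0.31  0.57  2.13  0.48  0.8  -1.68] x [478. -92. 383.] lean 31.5 az -15 yaxis [ 0.14 -0.96  0.24]
[-0.722 -0.341  0.611  2.111  0.515  0.842 -1.706]
q [-0.45  0.42  0.68  2.19 -1.16  0.19 -0.15] x [ 579. -125.  129.] lean 30.3 az -16 yaxis [ 0.14 -0.96  0.23]
[-0.355  0.496  0.579  2.138 -1.188  0.189 -0.12 ]
feas
20 (636, -10) 28 [(-25, -1, [0.63, 0.83, -1.0, 1.92, 1.34, 0.86, -1.73])] [(20, 1, [-0.52, 0.69, 0.7, 1.97, -1.19, 0.58, 1.1])]
20 (630, 40) 28 [(-25, -1, [0.54, 0.83, -1.0, 1.92, 1.34, 0.89, -0.76])] [(20, 1, [-0.62, 0.68, 0.71, 1.99, -1.19, 0.55, -1.03])]
20 (588, -127) 28 [(-25, -1, [0.89, 0.77, -1.0, 2.02, 1.35, 0.74, -1.47])] [(20, 1, [-0.26, 0.64, 0.66, 2.03, -1.19, 0.61, 0.45])]
20 (585, -20) 28 [(-25, -1, [0.68, 0.76, -1.0, 2.05, 1.36, 0.8, -
[... 1438 characters left out ...]
.3, [0.53, 0.58, -0.69, 2.17, 1.45, 0.19, 0.86])]
32 (636, -10) 14 [(-25, -1, [0.61, 0.83, -1.0, 2.04, 1.71, 0.9, 1.01])] [(20, -0.3, [0.68, 0.69, -0.76, 2.06, 1.46, 0.19, -1.88])]
32 (630, 40) 16 [(-25, -1, [0.51, 0.84, -1.0, 2.04, 1.69, 0.95, 0.16])] [(20, -0.3, [0.53, 0.66, -0.7, 2.08, 1.65, 0.19, 2.58])]
32 (588, -127) 17 [(-25, -1, [0.88, 0.77, -1.0, 2.15, 1.8, 0.75, 2.62])] [(20, 1, [0.6, 0.56, -0.33, 2.1, -1.19, 0.19, -1.33])]
32 (585, -20) 14 [(-25, -1, [0.65, 0.77, -1.0, 2.16, 1.75, 0.86, -2.15])] [(20, -0.3, [0.78, 0.66, -0.82, 2.17, 1.72, 0.19, -0.65])]
32 (575, 40) 15 [(-25, -1, [0.51, 0.77, -1.0, 2.16, 1.71, 0.93, -2.77])] [(20, -0.3, [0.57, 0.6, -0.72, 2.21, 2.02, 0.19, 1.88])]
```

```bash
cat > way.py <<'E'
from ik import *
def go(q,tgt,sp=0,step=55):
    x,_=fk2(q,p);d=(np.array(tgt,float)-x)/10;n=max(int(np.ceil(np.linalg.norm(d)*10/step)),int(np.ceil(abs(sp)/.18)),1)
    return sim(q,[tuple(d*i/n)+(sp*i/n,) for i in range(1,n+1)]+[tuple(d)+(sp,)],n=8),n+1
def run(q,wps):
    tot=0
    for w in wps:
        q,n=go(q,w[:3],w[3] if len(w)>3 else 0);tot+=n
    return q,tot
E
python3 - <<'E'
from way import *
from fk import Q
import time
t=time.time()
for hz in (450,650,800):
  for yy in (-300,-450,-550):
    for lz in (250,400):
     for spn in (0,.5,-.5):
      wps=[(500,-120,400),(520,-120,hz),(450,yy,hz,spn),(450,yy,lz),(480,-100,lz,-spn),(560,-115,150),(588,-127,70)]
      q,n=run(Q[10],wps);print(hz,yy,lz,spn,n,desc(q))
print(time.time()-t)
E
```

```text
450 -300 250 0 33 q [-0.34  0.51  0.56  2.14 -1.11  0.19 -0.2 ] x [ 589. -126.   87.] lean 26.9 az -17 yaxis [ 0.16 -0.96  0.22]
450 -300 250 0.5 33 q [-0.23  0.5   0.45  2.13 -1.09  0.19 -0.12] x [ 591. -127.   80.] lean 26.3 az -13 yaxis [ 0.23 -0.95  0.21]
450 -300 250 -0.5 34 q [-0.37  0.5   0.6   2.15 -1.11  0.2  -0.2 ] x [ 585. -125.   95.] lean 27.2 az -17 yaxis [ 0.16 -0.96  0.22]
450 -300 400 0 32 q [-0.35  0.51  0.57  2.14 -1.13  0.2  -0.19] x [ 589. -126.   87.] lean 26.9 az -17 yaxis [ 0.16 -0.96  0.22]
450 -300 400 0.5 32 q [ 0.27  0.41 -0.2   2.16  1.18  0.2  -2.38] x [ 578. -122.  101.] lean 29.0 az -19 yaxis [ 0.15 -0.96  0.25]
450 -300 400 -0.5 33 q [-0.38  0.49  0.61  2.16 -1.13  0.2  -0.18] x [ 584. -125.   97.] lean 27.4 az -17 yaxis [ 0.16 -0.96  0.22]
450 -450 250 0 39 q [ 0.31  0.42 -0.24  2.17  1.31  0.2  -2.5 ] x [ 578. -122.   99.] lean 29.6 az -18 yaxis [ 0.15 -0.96  0.25]
450 -450 250 0.5 39 q [ 0.07  0.45 -0.01  2.16  1.43  0.19 -2.69] x [ 584. -125.   82.] lean 30.2 az -26 yaxis [ 0.12 -0.95  0.3 ]
450 -450 250 -0.5 39 q [-0.35  0.51  0.57  2.14 -1.11  0
[... 5273 characters left out ...]
7 yaxis [ 0.16 -0.96  0.22]
800 -550 250 0.5 56 q [-0.34  0.51  0.56  2.14 -1.12  0.19 -0.19] x [ 589. -126.   87.] lean 27.0 az -17 yaxis [ 0.16 -0.96  0.22]
800 -550 250 -0.5 56 q [-0.36  0.5   0.58  2.15 -1.1   0.2  -0.21] x [ 586. -125.   93.] lean 27.1 az -17 yaxis [ 0.16 -0.96  0.22]
800 -550 400 0 55 q [-0.37  0.5   0.59  2.15 -1.11  0.2  -0.2 ] x [ 585. -125.   93.] lean 27.1 az -17 yaxis [ 0.16 -0.96  0.22]
800 -550 400 0.5 56 q [ 0.34  0.42 -0.26  2.16  1.2   0.19 -2.37] x [ 579. -122.   99.] lean 28.8 az -16 yaxis [ 0.16 -0.96  0.23]
800 -550 400 -0.5 55 q [-0.34  0.51  0.55  2.14 -1.1   0.19 -0.21] x [ 589. -126.   88.] lean 26.9 az -17 yaxis [ 0.16 -0.96  0.22]
35.90995121002197
```

```bash
nproc; cat > search.py <<'E'
from way import *
from fk import Q
from multiprocessing import Pool
def one(seed):
    r=np.random.default_rng(seed);k=r.integers(1,4)
    wps=[(500,-100,330)]
    sp=0
    for i in range(k):
        s=float(np.round(r.uniform(-.8,.8),1)) if r.random()<.6 else 0
        wps.append((round(r.uniform(400,720),-1),round(r.uniform(-450,250),-1),round(r.uniform(430,800),-1),s));sp+=s
    fs=float(np.round(-sp+r.uniform(-.1,.5),2))
    wps.append((470,-40,420,fs));wps+=[(545,-30,240),(632,-15,62)]
    try:
        q,n=run(Q[10],wps)
    except Exception as e: return None
    x,R=fk2(q,p);z=R.as_matrix()[:,2]
    err=np.linalg.norm(x-[632,-15,62]);s=z[0]/-z[2]
    return (s-.01*max(err-3,0)-.0*n,s,err,n,wps,desc(q))
if __name__=="__main__":
    with Pool() as P: R=[x for x in P.map(one,range(1600),chunksize=10) if x]
    R.sort(key=lambda x:-x[0])
    for x in [y for y in R if y[3]<75][:14]: print(x)
E
time OMP_NUM_THREADS=1 timeout 560 python3 search.py
```

```text
4
(np.float64(0.5867317186359101), np.float64(0.6002997636982127), np.float64(4.356804506230256), 48, [(500, -100, 330), (450.0, -220.0, 670.0, 0.7), (690.0, -330.0, 680.0, 0.4), (460.0, 220.0, 450.0, -0.6), (470, -40, 420, -0.2), (545, -30, 240), (632, -15, 62)], 'q [-0.31  0.55  0.18  2.1   1.54  0.21 -2.8 ] x [630. -15.  66.] lean 33.0 az -23 yaxis [ 0.32 -0.86  0.41]')
(np.float64(0.5729716332207414), np.float64(0.5748198550111682), np.float64(3.184822179042674), 40, [(500, -100, 330), (420.0, -390.0, 650.0, 0), (610.0, -420.0, 490.0, 0.5), (470, -40, 420, -0.37), (545, -30, 240), (632, -15, 62)], 'q [-0.38  0.56  0.26  2.08  1.34  0.19 -2.76] x [634. -15.  65.] lean 32.5 az -25 yaxis [ 0.2  -0.91  0.36]')
(np.float64(0.5599407560724816), np.float64(0.5599407560724816), np.float64(0.010058636892229602), 53, [(500, -100, 330), (510.0, -160.0, 730.0, 0), (510.0, 190.0, 630.0, 0.2), (600.0, -430.0, 500.0, 0.8), (470, -40, 420, -0.79), (545, -30, 240), (632, -15, 62)], 'q [-0.24  0.55  0.12  2.08  1.38  0.19 -2.62] x [632. -15.  62.] lean 30.8 az -20 yaxis [ 0.32 -0.88  0.36]')
(np.f
[... 3365 characters left out ...]
23), np.float64(2.729888820639873), 34, [(500, -100, 330), (400.0, -90.0, 630.0, 0.2), (520.0, 30.0, 510.0, 0), (470, -40, 420, -0.15), (545, -30, 240), (632, -15, 62)], 'q [-0.03  0.53 -0.08  2.07  1.28  0.2  -2.62] x [631. -15.  64.] lean 28.8 az -13 yaxis [ 0.2  -0.95  0.23]')
(np.float64(0.5328349739158623), np.float64(0.5328349739158623), np.float64(0.02212112306192018), 51, [(500, -100, 330), (590.0, 150.0, 690.0, -0.1), (440.0, -400.0, 550.0, 0.4), (590.0, -350.0, 620.0, 0.0), (470, -40, 420, -0.39), (545, -30, 240), (632, -15, 62)], 'q [-0.36  0.56  0.25  2.07  1.13  0.19 -2.72] x [632. -15.  62.] lean 30.6 az -25 yaxis [ 0.05 -0.96  0.27]')
real	4m50.832s
user	19m1.315s
sys	0m0.282s
```

drive_tool --rows '[{"dx": -0.5, "dy": 0, "dz": -1.5, "spin": 0.03}, {"dx": -0.9, "dy": 0, "dz": -3, "spin": 0.06}, {"dx": -0.9, "dy": 0, "dz": -3.5, "spin": 0.06}, {"dx": -0.9, "dy": 0, "dz": -3.5, "spin": 0.06}]'

```text
clock: 8.68
position: [596.9, -129.3, 84.6]
orientation: [2.877, 0.384, 0.666]
contact_force: [0.1, 0.3, -0.0]
finger_gap: -0.0
```

```bash
python3 st.py
```

```text
8.675 [-0.242  0.505  0.468  2.126 -1.192  0.189 -0.043] [ 596.9 -129.3   84.6]
[[ 0.868  0.211  0.45 ]
 [ 0.284 -0.954 -0.1  ]
 [ 0.409  0.214 -0.887]] [ 0.1  0.3 -0. ]
```

drive_tool --rows '[{"dx": -0.8, "dy": 0, "dz": -1.5, "spin": 0.02}, {"dx": -0.8, "dy": 0, "dz": -2.5, "spin": 0.04}, {"dx": -0.8, "dy": 0, "dz": -2.5, "spin": 0.04}, {"dx": -0.8, "dy": 0, "dz": -2.5, "spin": 0.04}]'

```text
clock: 9.18
position: [594.5, -131.0, 70.1]
orientation: [2.89, 0.446, 0.646]
contact_force: [-0.5, 0.1, -0.5]
finger_gap: -0.5
```

```bash
python3 st.py
```

```text
9.175 [-0.164  0.521  0.394  2.118 -1.192  0.189  0.017] [ 594.5 -131.    70.1]
[[ 0.863  0.254  0.436]
 [ 0.317 -0.945 -0.077]
 [ 0.392  0.205 -0.897]] [-0.5  0.1 -0.5]
```

drive_tool --rows '[{"dx": -0.5, "dy": 0, "dz": -1, "spin": 0.02}, {"dx": -0.6, "dy": 0.2, "dz": -1.4, "spin": 0.02}, {"dx": -0.6, "dy": 0.2, "dz": -1.4, "spin": 0.02}]'

```text
clock: 9.55
position: [591.5, -129.9, 61.8]
orientation: [2.898, 0.477, 0.632]
contact_force: [0.6, 0.3, -0.7]
finger_gap: 0.2
```

```bash
python3 st.py;python3 - <<'E'
from h import *
f=bot.grab_frame("top");crop(f,200,130,340,240,"pics/t5.png",5.5)
g=bot.grab_frame("scene");crop(g,150,145,320,270,"pics/s5.png",4.7)
E
```

```text
9.55 [-0.132  0.53   0.362  2.117 -1.192  0.189  0.043] [ 591.5 -129.9   61.8]
[[ 0.862  0.276  0.426]
 [ 0.334 -0.94  -0.065]
 [ 0.382  0.198 -0.903]] [ 0.6  0.3 -0.7]
```

View pics/s5.png

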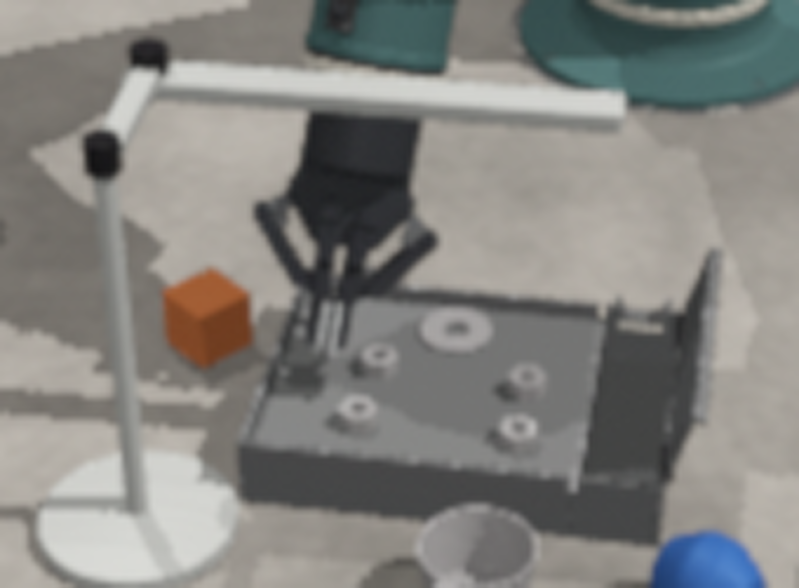

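drive_tool --rows '[{"dx": -0.1, "dy": 0.6, "dz": -0.2, "spin": 0}, {"dx": -0.2, "dy": 1.6, "dz": -0.2, "spin": 0}, {"dx": -0.3, "dy": 2.7, "dz": -0.2, "spin": 0}, {"dx": -0.4, "dy": 3.8, "dz": -0.2, "spin": 0}, {"dx": -0.5, "dy": 4.9, "dz": -0.2, "spin": 0}, {"dx": -0.6, "dy": 6, "dz": -0.2, "spin": 0}, {"dx": -0.7, "dy": 7.1, "dz": -0.2, "spin": 0}, {"dx": -0.7, "dy": 7.1, "dz": -0.2, "spin": 0}]'

```text
clock: 10.65
position: [586.9, -57.3, 64.4]
orientation: [2.902, 0.482, 0.621]
contact_force: [0.5, 0.3, -1.0]
finger_gap: -0.1
```

```bash
python3 st.py;python3 - <<'E'
from h import *
g=bot.grab_frame("scene");crop(g,150,145,320,270,"pics/s6.png",4.7)
E
```

```text
10.65 [-0.399  0.532  0.499  2.153 -1.192  0.189 -0.11 ] [586.9 -57.3  64.4]
[[ 0.864  0.28   0.418]
 [ 0.336 -0.94  -0.064]
 [ 0.375  0.195 -0.906]] [ 0.5  0.3 -1. ]
```

View pics/s6.png

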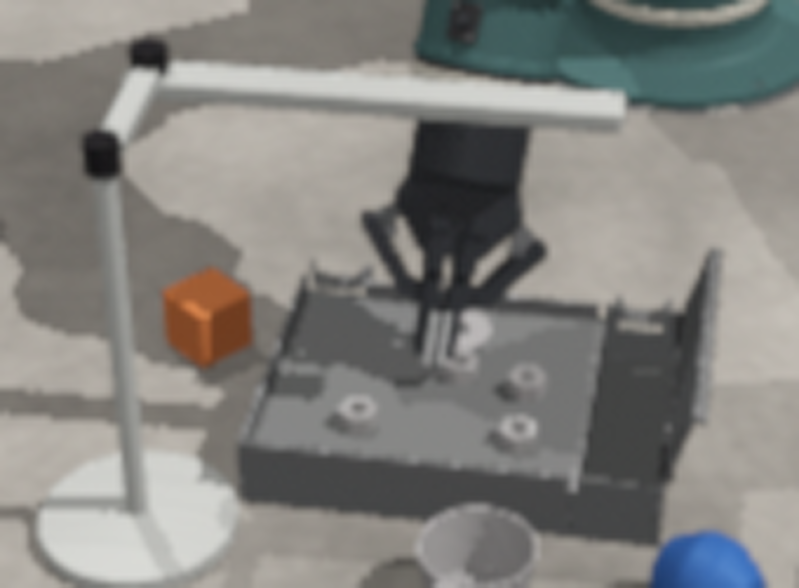

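drive_tool --rows '[{"dx": -0.2, "dy": 1, "dz": -0.4, "spin": 0}, {"dx": -0.4, "dy": 2.1, "dz": -0.6, "spin": 0}, {"dx": -0.6, "dy": 3.2, "dz": -0.6, "spin": 0}, {"dx": -0.7, "dy": 4.3, "dz": -0.6, "spin": 0}, {"dx": -0.8, "dy": 5.4, "dz": -0.6, "spin": 0}, {"dx": -0.8, "dy": 5.4, "dz": -0.6, "spin": 0}]'

```text
clock: 11.45
position: [580.5, -3.8, 61.4]
orientation: [2.905, 0.48, 0.612]
contact_force: [0.3, 1.6, 2.3]
finger_gap: 0.4
```

```bash
python3 st.py;python3 - <<'E'
from h import *
g=bot.grab_frame("scene");crop(g,150,145,320,270,"pics/s7.png",4.7)
E
```

```text
11.45 [-0.589  0.553  0.588  2.17  -1.192  0.189 -0.231] [580.5  -3.8  61.4]
[[ 0.867  0.28   0.413]
 [ 0.334 -0.94  -0.065]
 [ 0.37   0.194 -0.908]] [0.3 1.6 2.3]
```

View pics/s7.png

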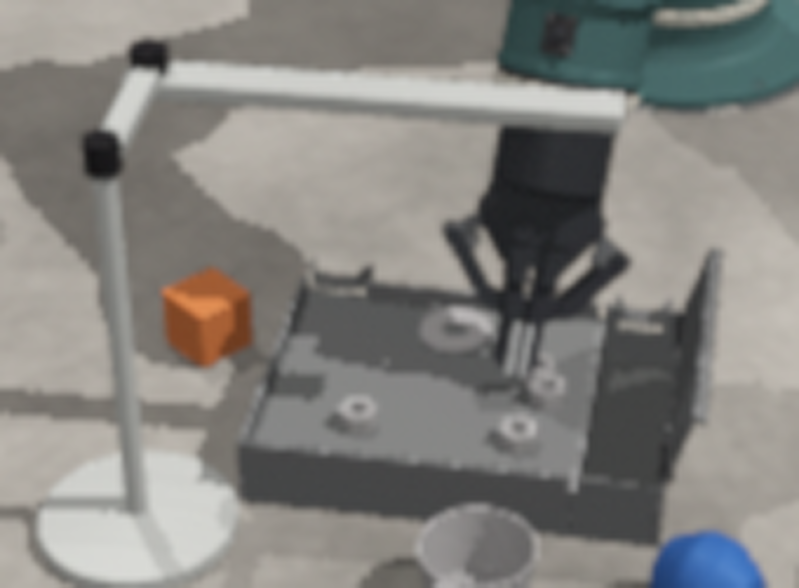

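drive_tool --rows '[{"dx": -0.2, "dy": 1, "dz": -0.1, "spin": 0}, {"dx": -0.5, "dy": 2, "dz": -0.2, "spin": 0}, {"dx": -0.7, "dy": 3, "dz": -0.2, "spin": 0}, {"dx": -0.8, "dy": 4, "dz": -0.2, "spin": 0}, {"dx": -0.9, "dy": 4.8, "dz": -0.2, "spin": 0}, {"dx": -0.9, "dy": 4.8, "dz": -0.2, "spin": 0}]'

```text
clock: 12.25
position: [572.0, 44.3, 59.9]
orientation: [2.905, 0.479, 0.614]
contact_force: [0.7, 1.9, 9.5]
finger_gap: -0.4
```

```bash
python3 st.py;python3 - <<'E'
from h import *
g=bot.grab_frame("scene");crop(g,150,145,320,270,"pics/s8.png",4.7)
E
```

```text
12.25 [-0.755  0.575  0.662  2.183 -1.188  0.19  -0.346] [572.   44.3  59.9]
[[ 0.866  0.279  0.414]
 [ 0.334 -0.94  -0.065]
 [ 0.372  0.194 -0.908]] [0.7 1.9 9.5]
```

View pics/s8.png

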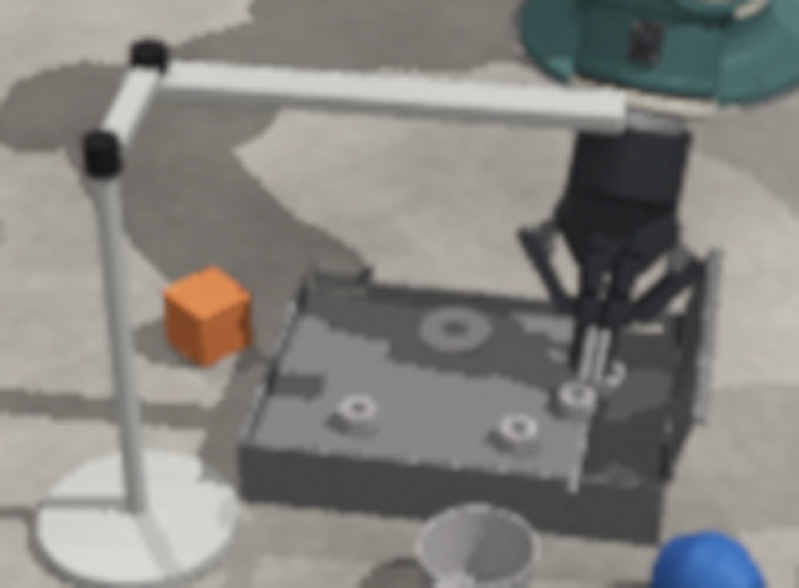

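drive_tool --rows '[{"dx": -0.1, "dy": 0.4, "dz": 0.2, "spin": 0}, {"dx": -0.2, "dy": 1, "dz": 0.3, "spin": 0}, {"dx": -0.3, "dy": 1.4, "dz": 0.3, "spin": 0}, {"dx": -0.3, "dy": 1.4, "dz": 1.5, "spin": 0}, {"dx": -1, "dy": 1.2, "dz": 4, "spin": 0}, {"dx": -2, "dy": 0, "dz": 5, "spin": 0}]'

```text
clock: 13.05
position: [551.2, 43.8, 110.0]
orientation: [2.904, 0.481, 0.613]
contact_force: [-0.1, 0.2, 0.5]
finger_gap: 0.3
```

```bash
python3 st.py;python3 - <<'E'
from h import *
g=bot.grab_frame("scene");crop(g,150,145,320,270,"pics/s9.png",4.7)
f=bot.grab_frame("top");crop(f,200,130,340,240,"pics/t9.png",5.5)
np.save("scene.npy",g);np.save("top.npy",f)
E
```

```text
13.05 [-0.987  0.519  0.934  2.22  -1.019  0.307 -0.51 ] [551.2  43.8 110. ]
[[ 0.866  0.28   0.414]
 [ 0.335 -0.94  -0.065]
 [ 0.371  0.195 -0.908]] [-0.1  0.2  0.5]
```

View pics/s9.png

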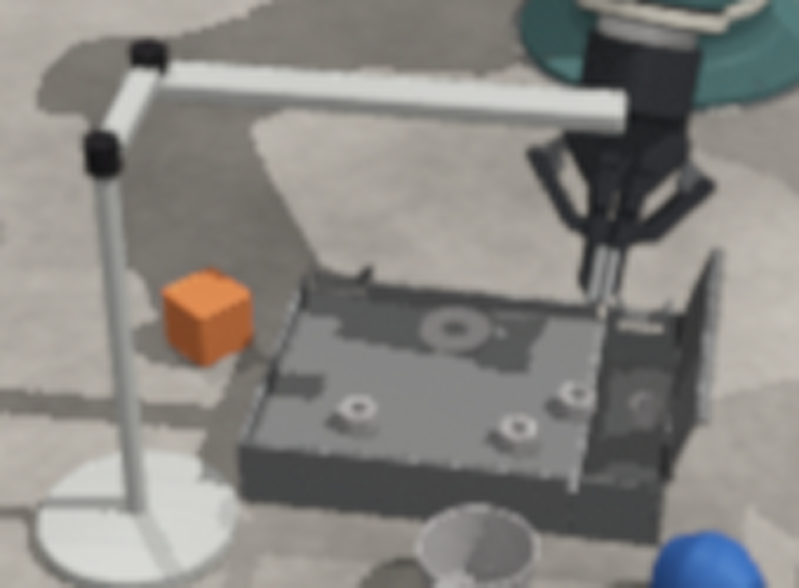

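View pics/t9.png

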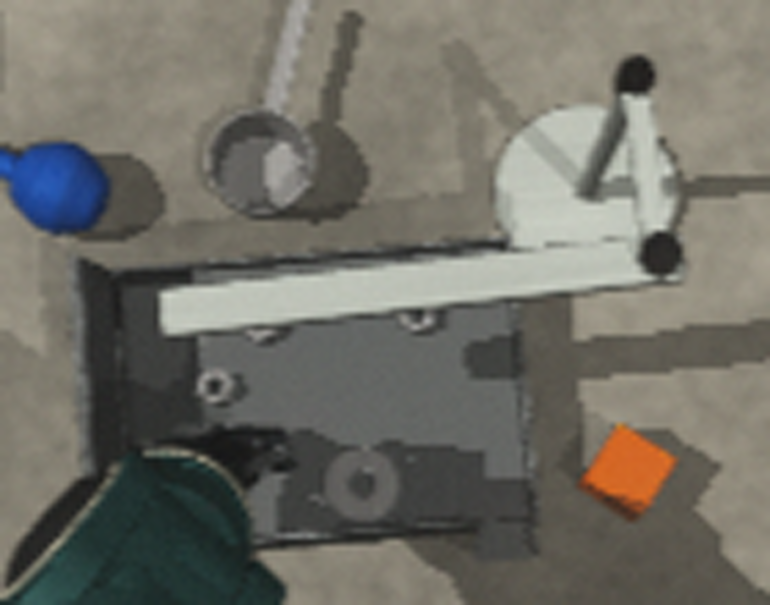

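```bash
python3 - <<'E'
from h import *
f=np.load("top.npy",allow_pickle=True).item();g=np.load("scene.npy",allow_pickle=True).item()
T=lambda p:np.array(p)/5.5+[200,130]-0.4
S=lambda p:np.array(p)/4.7+[150,145]-0.4
print(back(f,T([(217,385)]),47.8),back(g,S([(577,394),(519,429),(358,408)]),47.8), "trough nut",back(g,S([(643,402)]),17))
E
```

```text
[[600.45952072  41.03147365  47.8       ]] [[595.91638006  41.1614904   47.8       ]
 [640.94301766  13.27561038  47.8       ]
 [647.40663549 -91.35495434  47.8       ]] trough nut [[553.52955923  78.40559755  17.        ]]
```

drive_tool --rows '[{"dx": 0.3, "dy": -1.5, "dz": 0, "spin": 0}, {"dx": 1, "dy": -3.8, "dz": 0, "spin": 0}, {"dx": 2.2, "dy": -3.8, "dz": -2, "spin": 0}, {"dx": 3.3, "dy": -3.8, "dz": -3.5, "spin": 0}, {"dx": 4.3, "dy": -3.8, "dz": -4.8, "spin": 0}, {"dx": 4.5, "dy": -3.8, "dz": -5, "spin": 0}, {"dx": 4.5, "dy": -3.8, "dz": -5, "spin": 0}]'

```text
clock: 14.02
position: [596.1, 4.9, 59.3]
orientation: [2.905, 0.477, 0.612]
contact_force: [0.0, 0.1, 0.1]
finger_gap: 0.0
```

```bash
python3 st.py
```

```text
14.025 [-0.617  0.586  0.612  2.133 -1.162  0.212 -0.29 ] [596.1   4.9  59.3]
[[ 0.867  0.278  0.413]
 [ 0.333 -0.941 -0.065]
 [ 0.37   0.194 -0.909]] [0.  0.1 0.1]
```

drive_tool --rows '[{"dx": -0.15, "dy": 1, "dz": 0, "spin": 0}, {"dx": -0.3, "dy": 1.9, "dz": 0.05, "spin": 0}, {"dx": -0.5, "dy": 2.8, "dz": 0.05, "spin": 0}, {"dx": -0.7, "dy": 3.7, "dz": 0.05, "spin": 0}, {"dx": -0.9, "dy": 4.6, "dz": 0.05, "spin": 0}, {"dx": -1, "dy": 5.3, "dz": 0.05, "spin": 0}, {"dx": -1, "dy": 5.3, "dz": 0.05, "spin": 0}]'

```text
clock: 14.9
position: [586.4, 58.9, 59.9]
orientation: [2.905, 0.48, 0.612]
contact_force: [1.4, -1.4, 0.1]
finger_gap: -0.1
```

```bash
python3 st.py;python3 - <<'E'
from h import *
g=bot.grab_frame("scene");crop(g,150,145,320,270,"pics/s10.png",4.7)
E
```

```text
14.9 [-0.798  0.609  0.696  2.144 -1.134  0.22  -0.435] [586.4  58.9  59.9]
[[ 0.867  0.279  0.413]
 [ 0.334 -0.94  -0.065]
 [ 0.37   0.194 -0.908]] [ 1.4 -1.4  0.1]
```

View pics/s10.png

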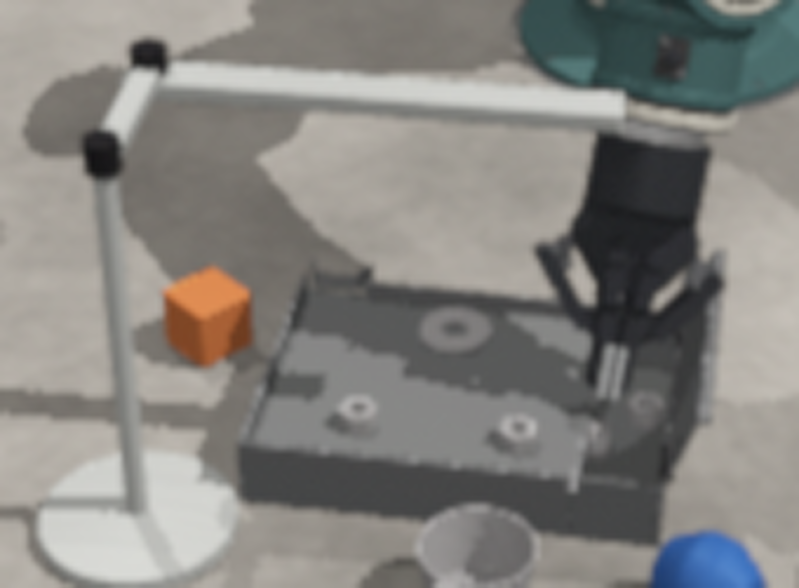

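drive_tool --rows '[{"dx": -0.5, "dy": -0.6, "dz": 1.5, "spin": 0}, {"dx": -2, "dy": -1.5, "dz": 6, "spin": 0}, {"dx": -4, "dy": -3, "dz": 11, "spin": 0}, {"dx": -6, "dy": -5, "dz": 16.5, "spin": 0}, {"dx": -8, "dy": -7, "dz": 22, "spin": 0}, {"dx": -9, "dy": -9, "dz": 27, "spin": 0}, {"dx": -9, "dy": -9, "dz": 27, "spin": 0}]'

```text
clock: 15.82
position: [500.5, 15.1, 258.3]
orientation: [2.946, 0.523, 0.553]
contact_force: [-0.2, 1.4, -0.5]
finger_gap: 0.2
```

```bash
python3 st.py;python3 - <<'E'
from h import *
g=bot.grab_frame("scene");crop(g,225,180,310,265,"pics/s11.png",7)
np.save("scene.npy",g)
E
```

```text
15.825 [-1.345 -0.062  1.193  2.183  0.246  0.626 -1.536] [500.5  15.1 258.3]
[[ 0.875  0.314  0.368]
 [ 0.35  -0.936 -0.033]
 [ 0.334  0.158 -0.929]] [-0.2  1.4 -0.5]
```

View pics/s11.png

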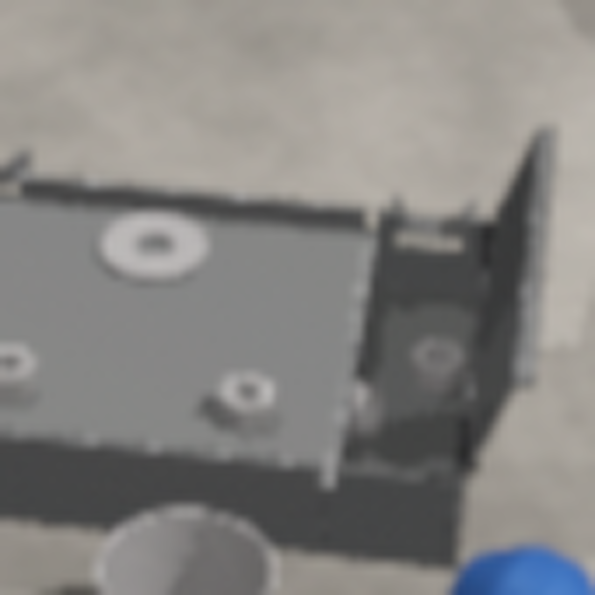

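```bash
cat > search2.py <<'E'
from way import *
from multiprocessing import Pool
q0=np.load("q0.npy")
def one(seed):
    r=np.random.default_rng(seed+5000);k=r.integers(1,4)
    wps=[(480,-40,400)]
    if r.random()<.8:
        u=r.uniform(-250,150)
        wps.append((520,round(u,-1),820))
        for _ in range(r.integers(0,3)): wps.append((round(r.uniform(480,720),-1),round(u,-1),round(r.uniform(850,1050),-1),float(np.round(r.uniform(-.3,.3),1))))
    for i in range(k):
        s=float(np.round(r.uniform(-.8,.8),1)) if r.random()<.6 else 0
        wps.append((round(r.uniform(420,700),-1),round(r.uniform(-450,200),-1),round(r.uniform(430,800),-1),s))
    try:
        q=q0;tot=0
        for w in wps:
            q,n=go(q,w[:3],w[3] if len(w)>3 else 0);tot+=n
        # final spin so that lean azimuth goes to about -15..0
        z=fk2(q,p)[1].as_matrix()[:,2];a=np.arctan2(z[1],z[0]);fs=float(np.round(np.radians(r.uniform(-25,5))-a,2))
        if abs(fs)>1.5:return None
        for w in [(470,-40,420,fs),(545,-30,240),(632,-15,62)]:
            wps.append(w);q,n=go(q,w[:3],w[3] if len(w)>3 else 0);tot+=n
    except Exception as e: return None
    x,R=fk2(q,p);m=R.as_matrix();z=m[:,2]
    err=np.linalg.norm(x-[632,-15,62]);s=z[0]/-z[2]
    yt=m[:,1]*(-np.sign(m[1,1])) ; tilt=abs(m[2,1])
    ang=np.degrees(np.arctan2(m[0,1],-m[1,1]))
    pen=.01*max(err-3,0)+.5*max(tilt-.35,0)+.005*max(abs(ang-10)-20,0)+.002*max(tot-70,0)
    return (min(s,.62)-pen,s,err,tot,wps,desc(q))
if __name__=="__main__":
    with Pool() as P: R=[x for x in P.map(one,range(1900),chunksize=10) if x]
    R.sort(key=lambda x:-x[0])
    for x in R[:12]: print([float(np.round(v,3)) for v in x[:4]],x[4],x[5])
E
python3 - <<'E'
from cell import bot; import numpy as np; np.save("q0.npy",bot.get_obs()["joint_positions"])
E
time OMP_NUM_THREADS=1 timeout 575 python3 search2.py
```

```text
[0.571, 0.573, 3.169, 44.0] [(480, -40, 400), (520, -220.0, 820), (670.0, -220.0, 980.0, -0.0), (510.0, -370.0, 680.0, 0.6), (470, -40, 420, -0.61), (545, -30, 240), (632, -15, 62)] q [-0.33  0.55  0.21  2.08  1.37  0.19 -2.77] x [634. -15.  65.] lean 32.0 az -23 yaxis [ 0.2  -0.92  0.34]
[0.568, 0.57, 3.185, 54.0] [(480, -40, 400), (520, -240.0, 820), (570.0, -240.0, 980.0, 0.3), (640.0, -350.0, 560.0, 0.2), (600.0, -210.0, 600.0, 0), (470.0, -170.0, 760.0, 0), (470, -40, 420, -0.55), (545, -30, 240), (632, -15, 62)] q [-0.35  0.56  0.23  2.08  1.33  0.19 -2.77] x [634. -15.  65.] lean 32.0 az -24 yaxis [ 0.17 -0.93  0.34]
[0.56, 0.562, 3.186, 54.0] [(480, -40, 400), (520, -240.0, 820), (570.0, -240.0, 960.0, -0.1), (630.0, -240.0, 960.0, 0.3), (620.0, -200.0, 630.0, -0.7), (530.0, 50.0, 500.0, -0.4), (470, -40, 420, 0.85), (545, -30, 240), (632, -15, 62)] q [-0.75  0.69  0.62  2.05  0.83  0.2  -2.75] x [634. -14.  64.] lean 36.3 az -40 yaxis [-0.16 -0.92  0.35]
[0.555, 0.555, 0.0, 48.0] [(480, -40, 400), (520, -250.0, 820), (620.0, -250.0, 930.0, -0.1), (660.0, -350.0, 570.0, 0.4),
[... 2306 characters left out ...]
54, 0.54, 1.342, 51.0] [(480, -40, 400), (520, -10.0, 820), (690.0, -10.0, 980.0, -0.0), (540.0, -10.0, 910.0, 0.2), (480.0, -400.0, 630.0, 0.4), (470, -40, 420, -0.8), (545, -30, 240), (632, -15, 62)] q [-0.09  0.54 -0.04  2.07  1.33  0.23 -2.8 ] x [633. -15.  63.] lean 29.6 az -18 yaxis [ 0.09 -0.97  0.22]
[0.54, 0.55, 3.635, 72.0] [(480, -40, 400), (520, -190.0, 820), (510.0, -190.0, 1040.0, 0.3), (550.0, -380.0, 690.0, -0.7), (640.0, 170.0, 460.0, -0.2), (610.0, -390.0, 770.0, 0.6), (470, -40, 420, -0.17), (545, -30, 240), (632, -15, 62)] q [-0.34  0.56  0.2   2.07  1.24  0.24 -2.79] x [634. -15.  65.] lean 31.8 az -28 yaxis [ 0.08 -0.95  0.31]
real	6m40.707s
user	26m26.580s
sys	0m0.318s
```

drive_tool --rows '[{"dx": -0.7, "dy": -1.8, "dz": 4.7, "spin": 0}, {"dx": -1.4, "dy": -3.7, "dz": 9.4, "spin": 0}, {"dx": -2, "dy": -5.5, "dz": 14.2, "spin": 0}, {"dx": -1.5, "dy": -5.2, "dz": 20, "spin": 0}, {"dx": -1, "dy": -4.9, "dz": 26, "spin": 0}, {"dx": -0.3, "dy": -4.6, "dz": 32, "spin": 0}, {"dx": 0.3, "dy": -4.3, "dz": 38, "spin": 0}, {"dx": 1, "dy": -4, "dz": 44, "spin": 0}, {"dx": 1.5, "dy": -3.8, "dz": 50, "spin": 0}, {"dx": 2, "dy": -3.5, "dz": 56, "spin": 0}]'

```text
clock: 17.12
position: [516.4, -22.2, 804.5]
orientation: [2.959, 0.513, 0.557]
contact_force: [-1.7, -2.8, 0.5]
finger_gap: 0.2
```

drive_tool --rows '[{"dx": 1, "dy": 0, "dz": 5, "spin": 0.05}, {"dx": 2, "dy": 0, "dz": 10, "spin": 0.1}, {"dx": 4, "dy": 0, "dz": 16, "spin": 0.15}, {"dx": 5, "dy": 0, "dz": 20, "spin": 0.2}, {"dx": 5, "dy": 0, "dz": 20, "spin": 0.2}]'

```text
clock: 17.75
position: [537.2, -9.3, 860.3]
orientation: [2.907, 0.768, 0.614]
contact_force: [0.9, 1.6, -0.0]
finger_gap: -0.1
```

```bash
python3 st.py
```

```text
17.75 [-0.181  0.211  0.269  0.536 -0.126  1.993 -1.059] [537.2  -9.3 860.3]
[[ 0.795  0.459  0.397]
 [ 0.488 -0.872  0.031]
 [ 0.36   0.169 -0.917]] [ 0.9  1.6 -0. ]
```

drive_tool --rows '[{"dx": -1, "dy": 0, "dz": 8, "spin": 0}, {"dx": -1, "dy": 0, "dz": 16, "spin": 0}, {"dx": -1, "dy": 0, "dz": 24, "spin": 0}, {"dx": -1, "dy": 0, "dz": 24, "spin": 0}]'

```text
clock: 18.25
position: [503.6, -5.6, 896.8]
orientation: [2.871, 0.755, 0.708]
contact_force: [1.0, 0.3, -0.4]
finger_gap: 0.2
```

drive_tool --rows '[{"dx": -1, "dy": 0, "dz": 8, "spin": 0}, {"dx": -1, "dy": 0, "dz": 16, "spin": 0}, {"dx": -1, "dy": 0, "dz": 24, "spin": 0}, {"dx": -1, "dy": 0, "dz": 24, "spin": 0}]'

```text
clock: 18.75
position: [475.8, -3.2, 928.1]
orientation: [2.833, 0.743, 0.802]
contact_force: [-0.2, 0.2, -0.4]
finger_gap: -0.2
```

```bash
python3 st.py; cat > search3.py <<'E'
from way import *
from multiprocessing import Pool
q0=np.load("q0.npy")
def one(seed):
    r=np.random.default_rng(seed+9000);k=r.integers(1,4);wps=[]
    for i in range(k):
        s=float(np.round(r.uniform(-.8,.8),1)) if r.random()<.6 else 0
        wps.append((round(r.uniform(420,700),-1),round(r.uniform(-450,250),-1),round(r.uniform(430,850),-1),s))
    try:
        q=q0;tot=0
        for w in wps:
            q,n=go(q,w[:3],w[3] if len(w)>3 else 0);tot+=n
        z=fk2(q,p)[1].as_matrix()[:,2];a=np.arctan2(z[1],z[0]);fs=float(np.round(np.radians(r.uniform(-25,10))-a,2))
        if abs(fs)>1.5:return None
        for w in [(470,-40,420,fs),(545,-30,240),(632,-15,62)]:
            wps.append(w);q,n=go(q,w[:3],w[3] if len(w)>3 else 0);tot+=n
        qa=q;xa,Ra=fk2(q,p)
        q,n=go(q,(627,40,62))
    except Exception as e: return None
    def s_(R): z=R.as_matrix()[:,2];return z[0]/-z[2]
    x,R=fk2(q,p);m=R.as_matrix()
    err=np.linalg.norm(xa-[632,-15,62])+np.linalg.norm(x-[627,40,62]);s=min(s_(R),s_(Ra))
    tilt=abs(m[2,1]);ang=np.degrees(np.arctan2(m[0,1],-m[1,1]))
    pen=.01*max(err-6,0)+.5*max(tilt-.3,0)+.005*max(abs(ang-10)-15,0)+.002*max(tot-45,0)
    return (min(s,.62)-pen,s,err,tot,wps,desc(qa),desc(q))
if __name__=="__main__":
    with Pool() as P: R=[x for x in P.map(one,range(1700),chunksize=10) if x]
    R.sort(key=lambda x:-x[0])
    for x in R[:8]: print([float(np.round(v,3)) for v in x[:4]],x[4],"\n  ",x[5],"\n  ",x[6])
E
python3 - <<'E'
from cell import bot; import numpy as np; np.save("q0.npy",bot.get_obs()["joint_positions"])
E
OMP_NUM_THREADS=1 timeout 575 python3 search3.py
```

```text
18.75 [-0.31   0.124  0.385  0.478 -0.119  2.003 -1.078] [475.8  -3.2 928.1]
[[ 0.742  0.428  0.517]
 [ 0.483 -0.875  0.031]
 [ 0.466  0.227 -0.855]] [-0.2  0.2 -0.4]
[0.62, 0.621, 0.0, 40.0] [(590.0, -60.0, 590.0, -0.0), (560.0, -180.0, 800.0, 0.7), (640.0, -420.0, 790.0, 0.4), (470, -40, 420, -1.03), (545, -30, 240), (632, -15, 62)] 
   q [ 0.63  0.74 -0.9   2.09  1.77  0.65 -2.82] x [632. -15.  62.] lean 32.4 az -11 yaxis [ 0.22 -0.94  0.25] 
   q [ 0.68  0.92 -1.15  2.09  1.81  0.92 -2.82] x [627.  40.  62.] lean 32.4 az -11 yaxis [ 0.22 -0.94  0.25]
[0.62, 0.634, 2.988, 38.0] [(490.0, -420.0, 830.0, 0.6), (580.0, -410.0, 510.0, -0.1), (470, -40, 420, -0.49), (545, -30, 240), (632, -15, 62)] 
   q [ 0.57  0.67 -0.78  2.1   1.78  0.5  -2.81] x [631. -15.  65.] lean 32.6 az -7 yaxis [ 0.28 -0.93  0.25] 
   q [ 0.63  0.82 -1.03  2.1   1.8   0.76 -2.82] x [627.  40.  62.] lean 32.6 az -7 yaxis [ 0.28 -0.93  0.25]
[0.618, 0.618, 0.0, 36.0] [(670.0, -340.0, 600.0, 0.7), (690.0, -300.0, 810.0, 0.8), (470, -40, 420, -1.1), (545, -30, 240), (632, -15, 62)] 
   q [ 0.54  0.68 -0.78  2.09  
[... 1341 characters left out ...]
0.0, -340.0, 730.0, 0.3), (470, -40, 420, -0.66), (545, -30, 240), (632, -15, 62)] 
   q [ 0.64  0.73 -0.91  2.08  1.71  0.64 -2.82] x [630. -16.  67.] lean 31.5 az -12 yaxis [ 0.18 -0.96  0.23] 
   q [ 0.71  0.98 -1.21  2.08  1.81  0.99 -2.82] x [627.  40.  62.] lean 31.5 az -12 yaxis [ 0.18 -0.96  0.23]
[0.599, 0.599, 0.0, 39.0] [(580.0, -180.0, 790.0, 0.5), (460.0, -390.0, 820.0, -0.0), (450.0, 70.0, 730.0, 0.3), (470, -40, 420, -1.04), (545, -30, 240), (632, -15, 62)] 
   q [ 0.59  0.71 -0.83  2.08  1.72  0.58 -2.82] x [632. -15.  62.] lean 31.3 az -11 yaxis [ 0.21 -0.95  0.23] 
   q [ 0.67  0.91 -1.14  2.08  1.78  0.9  -2.82] x [627.  40.  62.] lean 31.3 az -11 yaxis [ 0.21 -0.95  0.23]
```

drive_tool --rows '[{"dx": 0.2, "dy": -5.2, "dz": -1.2, "spin": 0.075}, {"dx": 0.4, "dy": -10.4, "dz": -2.4, "spin": 0.15}, {"dx": 0.5, "dy": -15.6, "dz": -3.7, "spin": 0.225}, {"dx": 0.7, "dy": -20.8, "dz": -4.9, "spin": 0.3}, {"dx": 0.9, "dy": -26, "dz": -6.1, "spin": 0.375}, {"dx": 1, "dy": -31.3, "dz": -7.3, "spin": 0.45}, {"dx": 1.2, "dy": -36.5, "dz": -8.6, "spin": 0.525}, {"dx": 1.4, "dy": -41.7, "dz": -9.8, "spin": 0.6}, {"dx": 1.4, "dy": -41.7, "dz": -9.8, "spin": 0.6}]'

```text
clock: 19.88
position: [507.7, -253.5, 824.3]
orientation: [-2.587, -1.509, -0.818]
contact_force: [1.4, 0.6, -1.0]
finger_gap: 0.0
```

```bash
python3 st.py; python3 - <<'E'
from cell import bot; import numpy as np
from way import *
q=bot.get_obs()["joint_positions"]
for w in [(580.0, -410.0, 510.0, -0.1), (470, -40, 420, -0.49), (545, -30, 240), (632, -15, 62),(627,40,62)]:
    q,n=go(q,w[:3],w[3] if len(w)>3 else 0);print(n,desc(q))
E
```

```text
19.875 [ 1.003  0.376 -0.824  0.513 -0.138  2.003 -0.33 ] [ 507.7 -253.5  824.3]
[[ 0.389  0.82   0.421]
 [ 0.8   -0.527  0.287]
 [ 0.457  0.225 -0.86 ]] [ 1.4  0.6 -1. ]
8 q [ 1.25  0.47 -0.77  1.15 -0.14  1.37 -0.03] x [ 580. -410.  510.] lean 30.6 az 29 yaxis [ 0.76 -0.61  0.22]
9 q [ 1.14 -0.38 -0.8   2.04 -0.56  0.91 -0.56] x [470. -40. 420.] lean 30.6 az 1 yaxis [ 0.39 -0.89  0.22]
5 q [ 1.13  0.12 -1.17  2.16  0.27  0.41 -1.33] x [538. -30. 258.] lean 30.6 az 1 yaxis [ 0.39 -0.89  0.22]
5 q [ 0.38  0.43 -0.47  2.14  1.21  0.2  -2.26] x [606. -19. 115.] lean 30.6 az 1 yaxis [ 0.39 -0.89  0.22]
3 q [ 0.18  0.56 -0.39  2.1   1.68  0.25 -2.82] x [627.  40.  62.] lean 30.6 az 1 yaxis [ 0.39 -0.89  0.22]
```

```bash
cat > try.py <<'E'
from cell import bot; import numpy as np,sys
from way import *
from multiprocessing import Pool
q0=np.load("q0.npy")
def f(a):
    wps,fs=a
    q=q0;tot=0
    for w in wps: q,n=go(q,w[:3],w[3] if len(w)>3 else 0);tot+=n
    z=fk2(q,p)[1].as_matrix()[:,2];s=np.radians(-10)-np.arctan2(z[1],z[0])
    s=s if not fs else s
    mid=[]
    for w in [(480,-40,400,float(s)),(545,-30,240),(632,-15,62),(632,-15,62),(627,40,62)]: q,n=go(q,w[:3],w[3] if len(w)>3 else 0);tot+=n;mid.append(desc(q))
    return wps,round(float(s),2),tot,mid
if __name__=="__main__":
    L=[[],[(580,-410,510,-.1)],[(520,-250,500)],[(520,-250,500,-.4)],[(620,-250,600)],[(560,-350,550,-.4)],[(650,-150,700,-.3)],[(650,-300,500,-.3)]]
    with Pool() as P:
        for r in P.map(f,[(l,1) for l in L],chunksize=1): print(r[:3]);[print("    ",m) for m in r[3]]
E
python3 - <<'E'
from cell import bot; import numpy as np; np.save("q0.npy",bot.get_obs()["joint_positions"])
E
OMP_NUM_THREADS=1 python3 try.py
```

```text
([], -0.77, 26)
     q [ 1.18 -0.39 -0.91  2.06 -0.46  0.82 -0.83] x [480. -40. 400.] lean 30.6 az -10 yaxis [ 0.22 -0.95  0.22]
     q [ 1.14  0.08 -1.22  2.15  0.45  0.47 -1.71] x [534. -31. 269.] lean 30.6 az -10 yaxis [ 0.22 -0.95  0.22]
     q [ 0.45  0.63 -0.64  2.08  1.65  0.45 -2.82] x [632. -15.  62.] lean 30.6 az -10 yaxis [ 0.22 -0.95  0.22]
     q [ 0.45  0.63 -0.64  2.08  1.65  0.45 -2.82] x [632. -15.  62.] lean 30.6 az -10 yaxis [ 0.22 -0.95  0.22]
     q [ 0.62  0.83 -1.04  2.07  1.72  0.79 -2.82] x [627.  40.  62.] lean 30.6 az -10 yaxis [ 0.22 -0.95  0.22]
([(580, -410, 510, -0.1)], -0.67, 33)
     q [ 1.18 -0.39 -0.91  2.06 -0.46  0.82 -0.84] x [480. -40. 400.] lean 30.6 az -10 yaxis [ 0.22 -0.95  0.22]
     q [ 1.13  0.08 -1.22  2.15  0.45  0.47 -1.71] x [534. -31. 269.] lean 30.6 az -10 yaxis [ 0.22 -0.95  0.22]
     q [ 0.45  0.63 -0.64  2.08  1.65  0.45 -2.82] x [632. -15.  62.] lean 30.6 az -10 yaxis [ 0.22 -0.95  0.22]
     q [ 0.45  0.63 -0.64  2.08  1.65  0.45 -2.82] x [632. -15.  62.] lean 30.6 az -10 yaxis [ 0.22 -0.95  0.22]
     q [ 0.62  0.83 -1.04  2.
[... 2989 characters left out ...]
0.83 -1.04  2.07  1.72  0.79 -2.82] x [627.  40.  62.] lean 30.6 az -10 yaxis [ 0.22 -0.95  0.22]
([(650, -300, 500, -0.3)], -0.47, 30)
     q [ 1.08 -0.35 -0.85  2.06 -0.37  0.8  -0.91] x [480. -40. 400.] lean 30.6 az -10 yaxis [ 0.22 -0.95  0.22]
     q [ 1.07  0.12 -1.18  2.16  0.55  0.47 -1.8 ] x [537. -31. 259.] lean 30.6 az -10 yaxis [ 0.22 -0.95  0.22]
     q [ 0.45  0.63 -0.64  2.08  1.65  0.45 -2.82] x [632. -15.  62.] lean 30.6 az -10 yaxis [ 0.22 -0.95  0.22]
     q [ 0.45  0.63 -0.64  2.08  1.65  0.45 -2.82] x [632. -15.  62.] lean 30.6 az -10 yaxis [ 0.22 -0.95  0.22]
     q [ 0.62  0.82 -1.04  2.07  1.72  0.79 -2.82] x [627.  40.  62.] lean 30.6 az -10 yaxis [ 0.22 -0.95  0.22]
```

drive_tool --rows '[{"dx": 0, "dy": 2.4, "dz": -4.7, "spin": -0.09}, {"dx": 0, "dy": 4.8, "dz": -9.4, "spin": -0.18}, {"dx": 0, "dy": 7.1, "dz": -14.1, "spin": -0.27}, {"dx": 0, "dy": 9.5, "dz": -18.8, "spin": -0.36}, {"dx": 0, "dy": 11.9, "dz": -23.5, "spin": -0.45}, {"dx": 0, "dy": 14.3, "dz": -28.2, "spin": -0.54}, {"dx": 0, "dy": 16.6, "dz": -33, "spin": -0.63}, {"dx": 0, "dy": 19, "dz": -37.7, "spin": -0.72}, {"dx": 0, "dy": 21.4, "dz": -42.4, "spin": -0.77}, {"dx": 0, "dy": 21.4, "dz": -42.4, "spin": -0.77}]'

```text
clock: 21.12
position: [506.1, -37.5, 397.9]
orientation: [2.855, 0.408, 0.743]
contact_force: [-0.2, -1.3, 1.1]
finger_gap: 0.2
```

```bash
python3 st.py; python3 - <<'E'
from cell import bot; import numpy as np
from way import *
q=bot.get_obs()["joint_positions"]
for w in [(550, -40, 250), (632, -15, 62),(632,-15,62),(627,40,62)]:
    q,n=go(q,w[:3],w[3] if len(w)>3 else 0);print(n,desc(q))
E
```

```text
21.125 [ 1.326 -0.367 -1.06   2.014 -0.47   0.811 -0.838] [506.1 -37.5 397.9]
[[ 0.839  0.22   0.498]
 [ 0.302 -0.949 -0.088]
 [ 0.453  0.224 -0.863]] [-0.2 -1.3  1.1]
4 q [ 1.18  0.07 -1.24  2.12  0.37  0.51 -1.61] x [540. -38. 286.] lean 30.4 az -10 yaxis [ 0.22 -0.95  0.22]
6 q [ 0.43  0.62 -0.62  2.08  1.63  0.44 -2.8 ] x [632. -15.  62.] lean 30.4 az -10 yaxis [ 0.22 -0.95  0.22]
2 q [ 0.43  0.62 -0.62  2.08  1.63  0.44 -2.8 ] x [632. -15.  62.] lean 30.4 az -10 yaxis [ 0.22 -0.95  0.22]
3 q [ 0.59  0.79 -0.99  2.07  1.7   0.75 -2.82] x [627.  40.  62.] lean 30.4 az -10 yaxis [ 0.22 -0.95  0.22]
```

drive_tool --rows '[{"dx": 0.5, "dy": 0.3, "dz": -4, "spin": 0}, {"dx": 1, "dy": 0.6, "dz": -8, "spin": 0}, {"dx": 1.8, "dy": 1, "dz": -12, "spin": 0}, {"dx": 2.6, "dy": 1.5, "dz": -15, "spin": 0}, {"dx": 2.6, "dy": 1.5, "dz": -15, "spin": 0}, {"dx": 2.6, "dy": 1.5, "dz": -15, "spin": 0}]'

```text
clock: 21.88
position: [534.1, -25.7, 250.0]
orientation: [2.855, 0.402, 0.748]
contact_force: [-0.5, 0.0, 1.3]
finger_gap: -0.2
```

```bash
python3 st.py
```

```text
21.875 [ 1.073  0.143 -1.206  2.173  0.628  0.47  -1.886] [534.1 -25.7 250. ]
[[ 0.838  0.216  0.5  ]
 [ 0.298 -0.95  -0.089]
 [ 0.456  0.223 -0.861]] [-0.5  0.   1.3]
```

drive_tool --rows '[{"dx": 1.7, "dy": 0.1, "dz": -3.2, "spin": 0}, {"dx": 3.6, "dy": 0.2, "dz": -6.6, "spin": 0}, {"dx": 5.4, "dy": 0.4, "dz": -10, "spin": 0}, {"dx": 7.3, "dy": 0.6, "dz": -13.4, "spin": 0}, {"dx": 9.3, "dy": 0.7, "dz": -17, "spin": 0}, {"dx": 9.3, "dy": 0.7, "dz": -17, "spin": 0}, {"dx": 9.3, "dy": 0.7, "dz": -17, "spin": 0}]'

```text
clock: 22.75
position: [626.6, -18.3, 81.6]
orientation: [2.852, 0.403, 0.749]
contact_force: [-0.0, -0.6, 0.8]
finger_gap: 0.1
```

```bash
python3 st.py;python3 - <<'E'
from h import *
g=bot.grab_frame("scene");crop(g,150,145,320,270,"pics/s12.png",4.7)
f=bot.grab_frame("top");crop(f,200,130,340,240,"pics/t12.png",5.5)
E
```

```text
22.75 [ 0.472  0.584 -0.667  2.088  1.563  0.444 -2.736] [626.6 -18.3  81.6]
[[ 0.838  0.217  0.501]
 [ 0.299 -0.95  -0.09 ]
 [ 0.456  0.226 -0.861]] [-0.  -0.6  0.8]
```

View pics/s12.png

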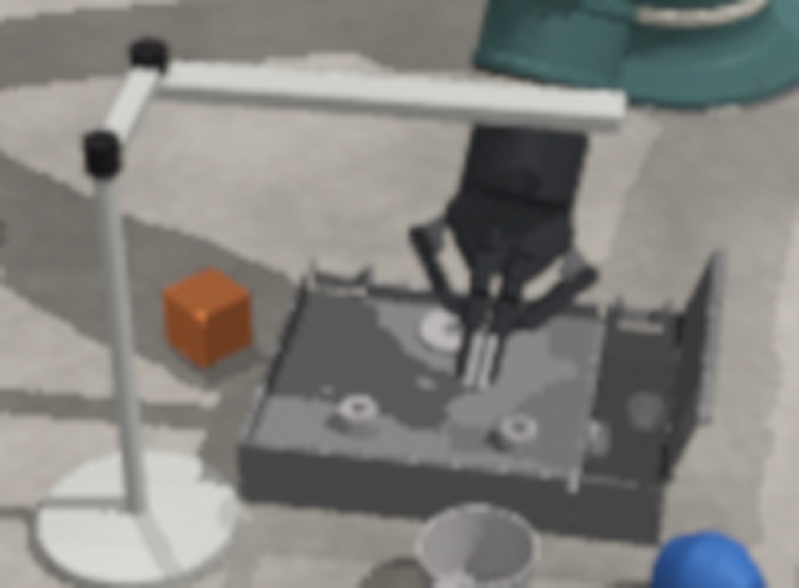

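View pics/t12.png

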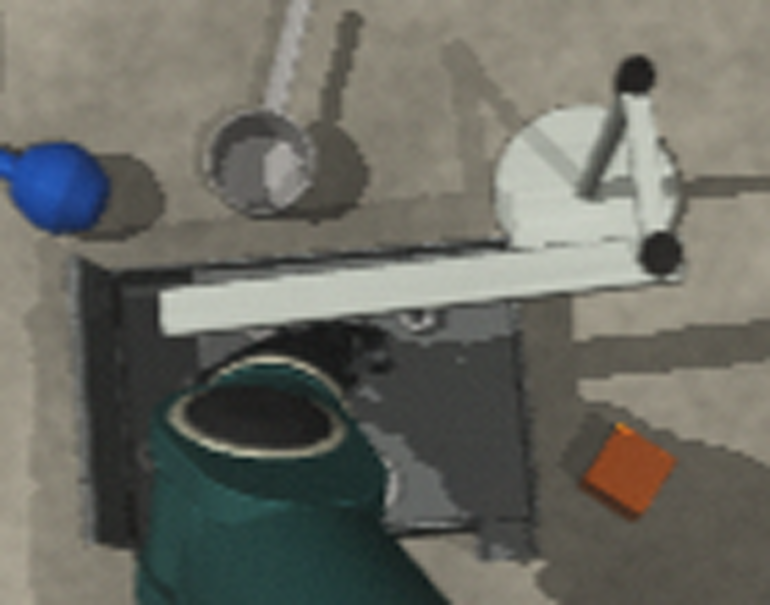

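drive_tool --rows '[{"dx": 0.5, "dy": 0, "dz": -1, "spin": 0}, {"dx": 1, "dy": 0, "dz": -2.1, "spin": 0}, {"dx": 1, "dy": 0, "dz": -2.1, "spin": 0}, {"dx": 0.9, "dy": 1, "dz": -2.1, "spin": 0}, {"dx": 0.75, "dy": 2, "dz": -2.1, "spin": 0}, {"dx": 0.6, "dy": 3, "dz": -2.1, "spin": 0}, {"dx": 0.4, "dy": 4, "dz": -2.1, "spin": 0}, {"dx": 0.4, "dy": 4, "dz": -2.1, "spin": 0}]'

```text
clock: 23.85
position: [630.4, 22.4, 60.7]
orientation: [2.853, 0.404, 0.75]
contact_force: [-0.1, -0.1, 1.9]
finger_gap: -0.2
```

```bash
python3 st.py;python3 - <<'E'
from h import *
g=bot.grab_frame("scene");crop(g,150,145,320,270,"pics/s13.png",4.7)
E
```

```text
23.85 [ 0.578  0.757 -0.924  2.072  1.697  0.679 -2.818] [630.4  22.4  60.7]
[[ 0.837  0.217  0.501]
 [ 0.299 -0.95  -0.089]
 [ 0.457  0.224 -0.861]] [-0.1 -0.1  1.9]
```

View pics/s13.png

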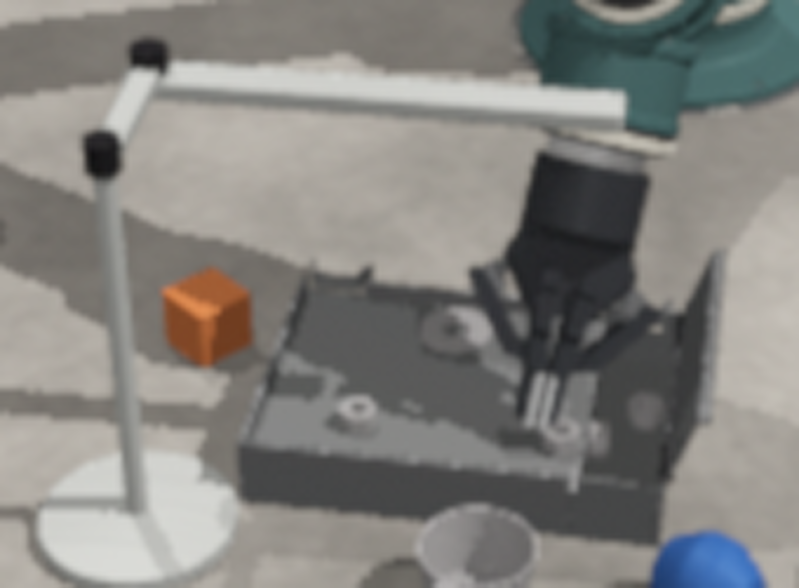

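drive_tool --rows '[{"dx": -0.15, "dy": 1, "dz": 0, "spin": 0}, {"dx": -0.3, "dy": 2, "dz": 0, "spin": 0}, {"dx": -0.4, "dy": 3, "dz": 0, "spin": 0}, {"dx": -0.5, "dy": 3.5, "dz": 0, "spin": 0}, {"dx": -0.5, "dy": 3.5, "dz": 0, "spin": 0}]'

```text
clock: 24.52
position: [625.7, 55.6, 59.7]
orientation: [2.851, 0.402, 0.747]
contact_force: [-0.2, -7.7, 1.3]
finger_gap: -0.1
```

```bash
python3 st.py;python3 - <<'E'
from h import *
g=bot.grab_frame("scene");crop(g,150,145,320,270,"pics/s14.png",4.7)
E
```

```text
24.525 [ 0.639  0.909 -1.132  2.068  1.754  0.905 -2.82 ] [625.7  55.6  59.7]
[[ 0.838  0.215  0.501]
 [ 0.299 -0.95  -0.092]
 [ 0.456  0.227 -0.861]] [-0.2 -7.7  1.3]
```

View pics/s14.png

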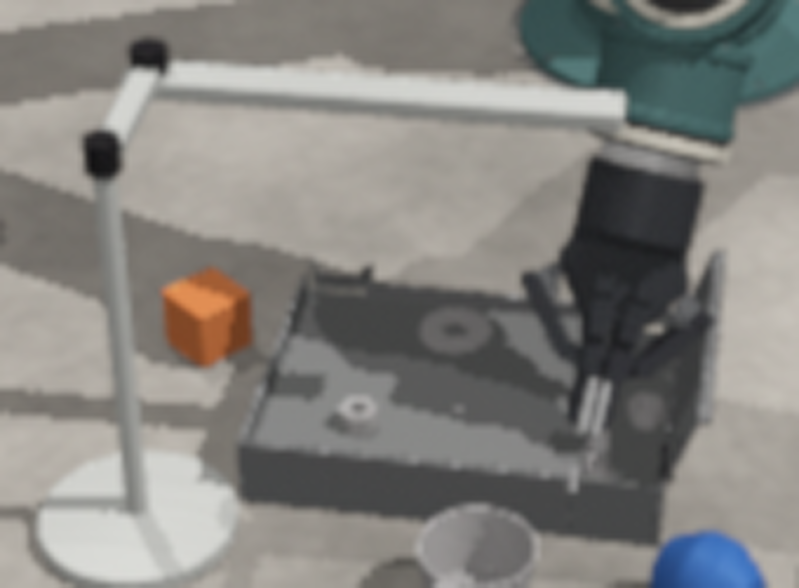

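drive_tool --rows '[{"dx": 0, "dy": -1, "dz": 0.3, "spin": 0}, {"dx": -0.5, "dy": -1.5, "dz": 2, "spin": 0}, {"dx": -2.5, "dy": -2, "dz": 6, "spin": 0}, {"dx": -5, "dy": -2.5, "dz": 10, "spin": 0}, {"dx": -8, "dy": -3, "dz": 14, "spin": 0}, {"dx": -9, "dy": -3, "dz": 16, "spin": 0}]'

```text
clock: 25.32
position: [534.9, 26.7, 221.1]
orientation: [2.851, 0.403, 0.751]
contact_force: [-0.9, 0.5, 0.2]
finger_gap: -0.1
```

```bash
python3 st.py;python3 - <<'E'
from h import *
g=bot.grab_frame("scene");crop(g,225,180,310,265,"pics/s15.png",7)
f=bot.grab_frame("top");crop(f,200,130,340,240,"pics/t15.png",5.5)
E
```

```text
25.325 [ 0.933  0.281 -1.262  2.196  1.016  0.573 -2.344] [534.9  26.7 221.1]
[[ 0.837  0.216  0.502]
 [ 0.299 -0.95  -0.09 ]
 [ 0.458  0.226 -0.86 ]] [-0.9  0.5  0.2]
```

View pics/s15.png

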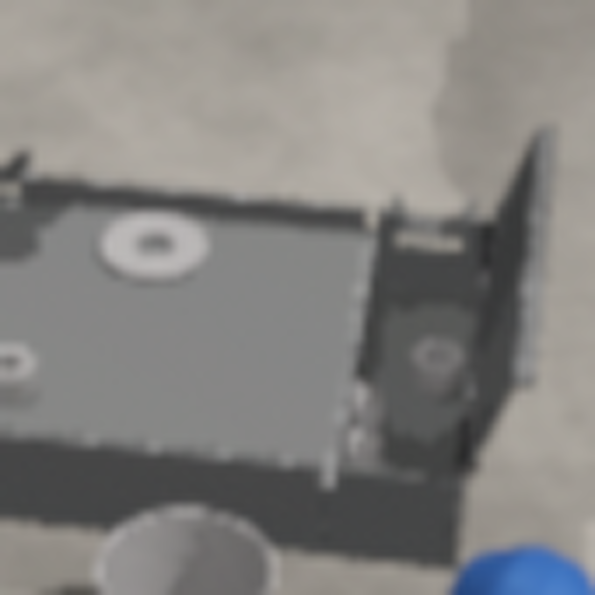

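View pics/t15.png

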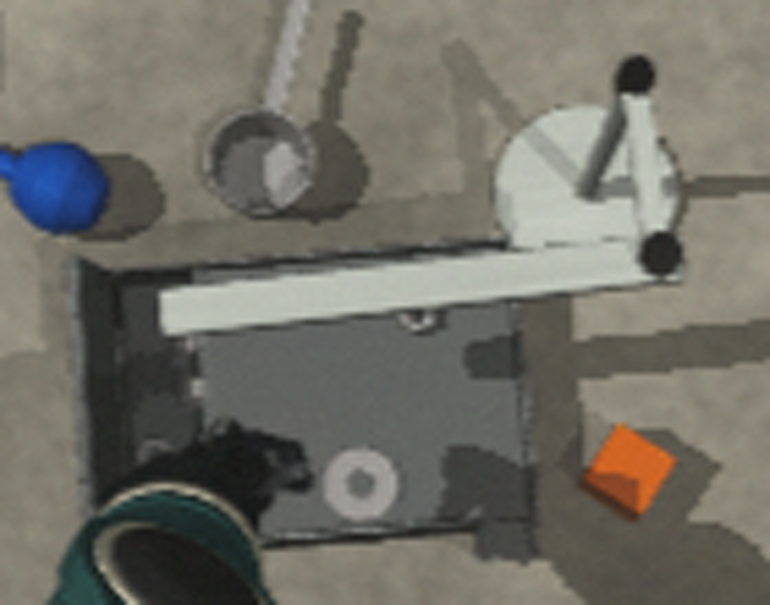

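```bash
python3 - <<'E'
from h import *
g=bot.grab_frame("scene");f=bot.grab_frame("top")
q=(599,-28,0.085)
def s(P): return ((proj(g,P)-[225,180]+.5)*7).round(0).tolist()
def t(P): return ((proj(f,P)-[200,130]+.5)*5.5).round(0).tolist()
for x in (0,20,40,60):
    P=W(q,[(x,80,35),(x,86.4,26),(x,86.4,15),(x,93,15),(x,93,26),(x,93,4)]);print(x,s(P),t(P))
k=12
im=g["image"][225:250,265:300,::-1];cv2.imwrite("pics/z.png",cv2.resize(im,None,fx=20,fy=20,interpolation=cv2.INTER_NEAREST))
print(((np.array(s(W(q,[(30,80,35)])))/7+[225,180]-[265,225])*20))
E
```

```text
0 [[359.0, 365.0], [373.0, 382.0], [372.0, 402.0], [387.0, 404.0], [388.0, 384.0], [386.0, 423.0]] [[202.0, 401.0], [193.0, 404.0], [194.0, 406.0], [184.0, 407.0], [183.0, 404.0], [185.0, 410.0]]
20 [[354.0, 393.0], [368.0, 411.0], [366.0, 431.0], [382.0, 432.0], [383.0, 413.0], [380.0, 452.0]] [[200.0, 371.0], [191.0, 374.0], [192.0, 377.0], [182.0, 378.0], [181.0, 375.0], [183.0, 380.0]]
40 [[348.0, 422.0], [362.0, 440.0], [361.0, 460.0], [376.0, 462.0], [377.0, 442.0], [375.0, 481.0]] [[199.0, 342.0], [190.0, 345.0], [191.0, 348.0], [181.0, 348.0], [180.0, 345.0], [182.0, 351.0]]
60 [[342.0, 451.0], [356.0, 470.0], [355.0, 490.0], [371.0, 492.0], [372.0, 472.0], [370.0, 511.0]] [[197.0, 312.0], [188.0, 316.0], [189.0, 319.0], [179.0, 319.0], [178.0, 316.0], [180.0, 323.0]]
[[202.85714286 262.85714286]]
```

View pics/z.png

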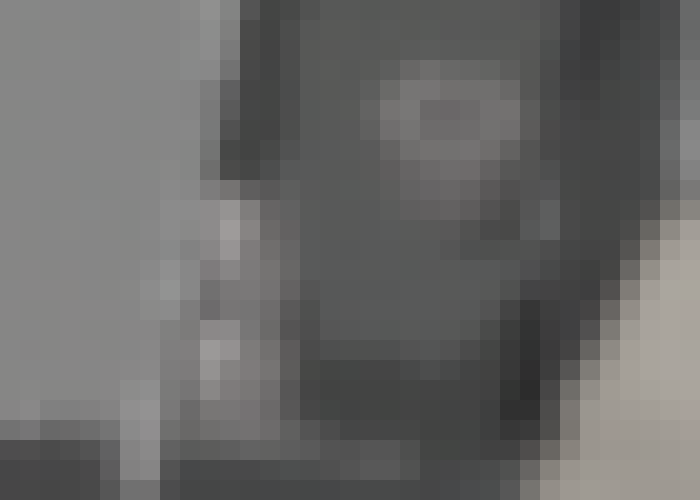

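```bash
python3 - <<'E'
from cell import bot; import numpy as np
from way import *
for sp in (0,.3,-.3):
  q=bot.get_obs()["joint_positions"]
  print("spin",sp)
  for w in [(530,100,260,sp/2),(530,180,240,sp/2), (560,180,105),(560,130,105),(560,80,95),(560,55,75)]:
    q,n=go(q,w[:3],w[3] if len(w)>3 else 0);print(n,desc(q))
E
```

```text
spin 0
3 q [ 0.78  0.2  -1.27  2.13  0.86  0.67 -2.35] x [530. 100. 260.] lean 30.8 az -10 yaxis [ 0.22 -0.95  0.23]
3 q [ 0.46  0.32 -1.17  2.09  1.04  0.81 -2.64] x [530. 180. 240.] lean 30.8 az -10 yaxis [ 0.22 -0.95  0.23]
4 q [-0.12  0.37 -0.49  2.13  1.17  0.56 -2.82] x [552. 180. 146.] lean 30.7 az -10 yaxis [ 0.22 -0.95  0.23]
3 q [-0.56  0.39  0.14  2.19  1.16  0.27 -2.82] x [560. 130. 105.] lean 30.7 az -10 yaxis [ 0.22 -0.95  0.23]
2 q [-0.47  0.4   0.17  2.22  1.25  0.2  -2.82] x [561.  80.  97.] lean 30.1 az -11 yaxis [ 0.22 -0.95  0.23]
2 q [-0.32  0.43  0.07  2.22  1.31  0.2  -2.82] x [561.  55.  78.] lean 28.4 az -12 yaxis [ 0.22 -0.95  0.22]
spin 0.3
3 q [ 0.85  0.16 -1.27  2.15  0.73  0.55 -2.07] x [530. 100. 260.] lean 30.8 az -2 yaxis [ 0.36 -0.91  0.23]
3 q [ 0.6   0.27 -1.19  2.13  0.92  0.58 -2.21] x [530. 180. 240.] lean 30.8 az 7 yaxis [ 0.49 -0.84  0.23]
4 q [ 0.27  0.54 -0.85  2.17  1.55  0.54 -2.77] x [560. 180. 105.] lean 30.8 az 7 yaxis [ 0.49 -0.84  0.23]
2 q [ 0.37  0.51 -0.83  2.2   1.57  0.45 -2.72] x [560. 130. 105.] lean 30.8 az 7 yaxis [ 0.49 -0.8
[... 194 characters left out ...]
az 7 yaxis [ 0.49 -0.84  0.23]
spin -0.3
3 q [ 0.71  0.25 -1.26  2.1   0.95  0.8  -2.57] x [530. 100. 260.] lean 30.8 az -19 yaxis [ 0.07 -0.97  0.23]
3 q [ 0.21  0.25 -0.88  2.04  0.92  0.89 -2.79] x [530. 152. 248.] lean 30.8 az -27 yaxis [-0.06 -0.97  0.23]
4 q [-0.44  0.28 -0.15  2.08  0.86  0.69 -2.82] x [543. 163. 189.] lean 30.7 az -27 yaxis [-0.06 -0.97  0.23]
3 q [-0.82  0.46  0.38  2.13  0.82  0.37 -2.82] x [560. 130. 105.] lean 30.7 az -27 yaxis [-0.06 -0.97  0.23]
2 q [-0.77  0.46  0.44  2.18  0.88  0.28 -2.81] x [560.  80.  95.] lean 30.7 az -27 yaxis [-0.06 -0.97  0.23]
2 q [-0.76  0.51  0.48  2.2   0.91  0.2  -2.82] x [561.  55.  76.] lean 30.3 az -28 yaxis [-0.06 -0.97  0.23]
```

drive_tool --rows '[{"dx": -0.2, "dy": 3.6, "dz": 2, "spin": 0.07}, {"dx": -0.5, "dy": 7.3, "dz": 3.9, "spin": 0.15}, {"dx": -0.5, "dy": 11.6, "dz": 3, "spin": 0.23}, {"dx": -0.5, "dy": 15.6, "dz": 1.9, "spin": 0.3}, {"dx": 0.5, "dy": 15.6, "dz": -2.5, "spin": 0.3}, {"dx": 1.5, "dy": 15.6, "dz": -7, "spin": 0.3}, {"dx": 2.5, "dy": 15.6, "dz": -11.5, "spin": 0.3}, {"dx": 2.5, "dy": 15.6, "dz": -11.5, "spin": 0.3}]'

```text
clock: 26.52
position: [558.7, 183.7, 100.7]
orientation: [2.829, 0.849, 0.785]
contact_force: [-0.3, -0.3, 1.4]
finger_gap: 0.1
```

```bash
python3 st.py;python3 - <<'E'
from h import *
g=bot.grab_frame("scene");crop(g,190,130,350,255,"pics/s16.png",4.7)
E
```

```text
26.525 [ 0.239  0.538 -0.815  2.162  1.531  0.516 -2.76 ] [558.7 183.7 100.7]
[[ 0.714  0.491  0.499]
 [ 0.535 -0.842  0.063]
 [ 0.451  0.222 -0.864]] [-0.3 -0.3  1.4]
```

View pics/s16.png

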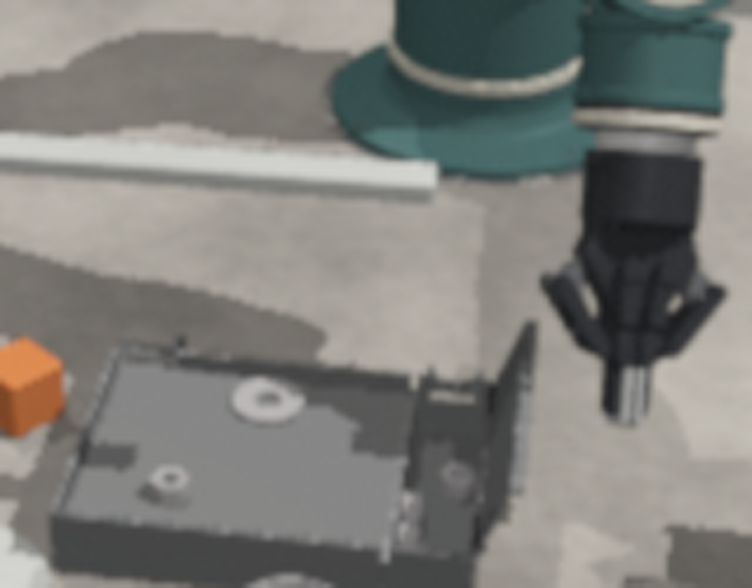

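drive_tool --rows '[{"dx": 0, "dy": -2, "dz": 0, "spin": 0}, {"dx": 0, "dy": -4, "dz": 0, "spin": 0}, {"dx": 0, "dy": -5.5, "dz": 0, "spin": 0}, {"dx": 0, "dy": -7, "dz": 0, "spin": 0}, {"dx": 0, "dy": -8.5, "dz": 0, "spin": 0}, {"dx": 0, "dy": -10, "dz": 0, "spin": 0}, {"dx": 0, "dy": -11.5, "dz": 0, "spin": 0}, {"dx": 0, "dy": -12.5, "dz": 0, "spin": 0}, {"dx": 0, "dy": -12.5, "dz": 0, "spin": 0}]'

```text
clock: 27.7
position: [560.6, 57.5, 104.9]
orientation: [2.825, 0.844, 0.795]
contact_force: [-0.6, -0.7, -0.5]
finger_gap: -0.1
```

```bash
python3 st.py;python3 - <<'E'
from h import *
g=bot.grab_frame("scene");crop(g,190,130,350,255,"pics/s17.png",4.7)
E
```

```text
27.7 [ 0.481  0.46  -0.749  2.231  1.567  0.309 -2.595] [560.6  57.5 104.9]
[[ 0.712  0.487  0.505]
 [ 0.533 -0.844  0.062]
 [ 0.456  0.225 -0.861]] [-0.6 -0.7 -0.5]
```

View pics/s17.png

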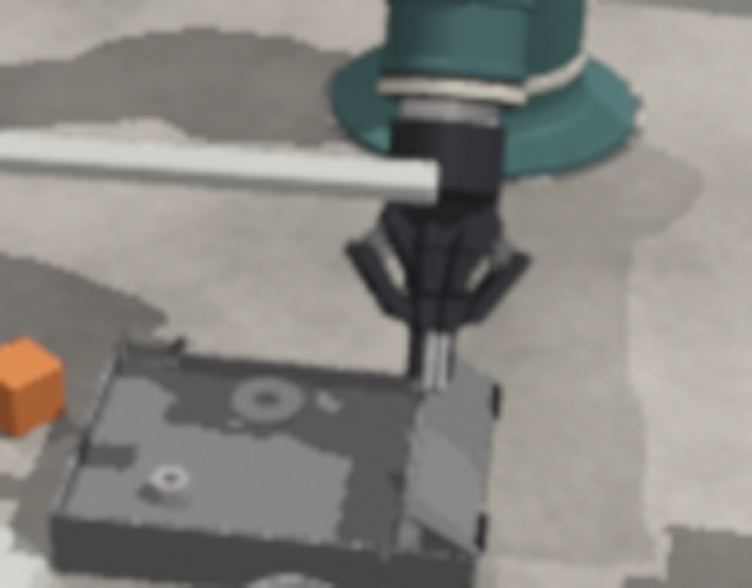

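drive_tool --rows '[{"dx": 0, "dy": 0, "dz": -0.8, "spin": 0}, {"dx": 0, "dy": 0, "dz": -1.6, "spin": 0}, {"dx": 0, "dy": 0, "dz": -2.2, "spin": 0}, {"dx": 0, "dy": 0, "dz": -2.6, "spin": 0}, {"dx": 0, "dy": 0, "dz": -2.6, "spin": 0}]'

```text
clock: 28.38
position: [560.4, 58.7, 78.7]
orientation: [2.825, 0.846, 0.795]
contact_force: [0.2, -0.7, 0.4]
finger_gap: 0.0
```

```bash
python3 st.py;python3 - <<'E'
from h import *
g=bot.grab_frame("scene");crop(g,190,130,350,255,"pics/s18.png",4.7)
E
```

```text
28.375 [ 0.487  0.535 -0.762  2.238  1.765  0.353 -2.766] [560.4  58.7  78.7]
[[ 0.712  0.489  0.505]
 [ 0.534 -0.843  0.063]
 [ 0.457  0.224 -0.861]] [ 0.2 -0.7  0.4]
```

View pics/s18.png

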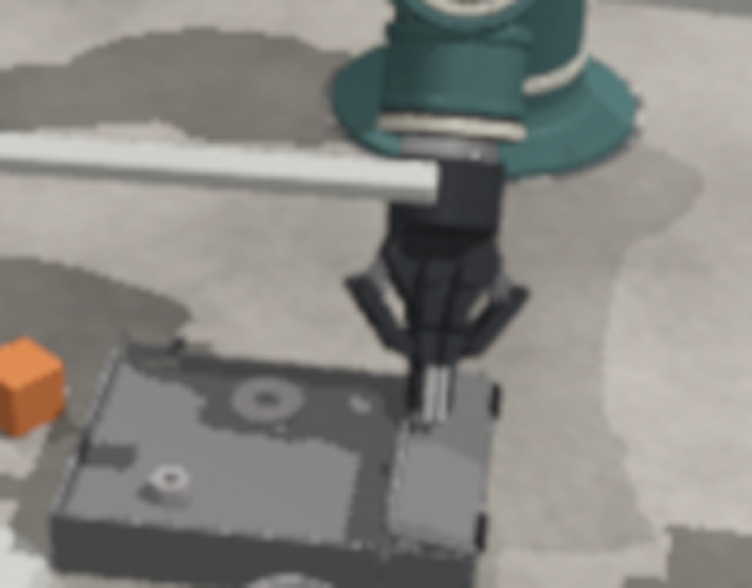

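Nearly shut; press a little more, watching the force.

drive_tool --rows '[{"dx": 0, "dy": 0, "dz": -0.3, "spin": 0}, {"dx": 0, "dy": 0, "dz": -0.5, "spin": 0}, {"dx": 0, "dy": 0, "dz": -0.5, "spin": 0}]'

```text
clock: 28.8
position: [560.4, 58.3, 73.8]
orientation: [2.825, 0.845, 0.795]
contact_force: [0.2, 0.4, -0.0]
finger_gap: 0.0
```

drive_tool --rows '[{"dx": 0, "dy": 0, "dz": -0.2, "spin": 0}, {"dx": 0, "dy": 0, "dz": -0.3, "spin": 0}, {"dx": 0, "dy": 0, "dz": -0.3, "spin": 0}]'

```text
clock: 29.18
position: [560.5, 58.4, 70.9]
orientation: [2.825, 0.845, 0.795]
contact_force: [-0.3, -0.5, -0.1]
finger_gap: 0.0
```

drive_tool --rows '[{"dx": 0, "dy": 0, "dz": -0.15, "spin": 0}, {"dx": 0, "dy": 0, "dz": -0.2, "spin": 0}, {"dx": 0, "dy": 0, "dz": -0.2, "spin": 0}]'

```text
clock: 29.55
position: [560.9, 58.4, 69.6]
orientation: [2.823, 0.846, 0.797]
contact_force: [-9.0, -2.6, 19.6]
finger_gap: 0.4
```

```bash
python3 - <<'E'
from h import *
g=bot.grab_frame("scene");crop(g,225,175,325,260,"pics/s19.png",7)
q=(599,-28,0.085)
for th in (0,.08,.15,.25,.35):
    P=W(q,[(x,132-58*np.cos(th),48.5+58*np.sin(th)) for x in (93,-93)]);print(th,((proj(g,P)-[225,175]+.5)*7).round(0).tolist())
E
```

```text
0 [[319.0, 510.0], [372.0, 252.0]]
0.08 [[320.0, 502.0], [373.0, 244.0]]
0.15 [[321.0, 494.0], [374.0, 236.0]]
0.25 [[325.0, 484.0], [377.0, 227.0]]
0.35 [[329.0, 474.0], [381.0, 217.0]]
```

View pics/s19.png

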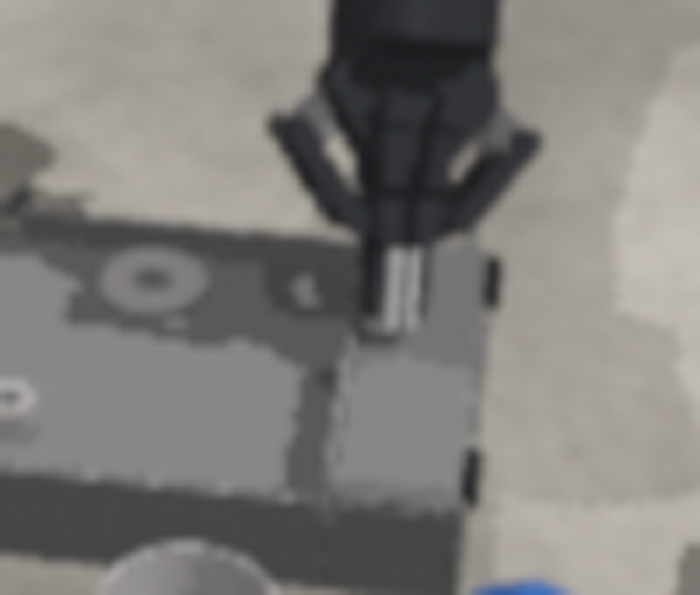

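drive_tool --rows '[{"dx": 0, "dy": 0, "dz": 0.5, "spin": 0}, {"dx": -0.5, "dy": 0, "dz": 3, "spin": 0}, {"dx": -3, "dy": 1, "dz": 8, "spin": 0}, {"dx": -5, "dy": 4, "dz": 13, "spin": 0}, {"dx": -7, "dy": 9, "dz": 17, "spin": 0}, {"dx": -7, "dy": 14, "dz": 20, "spin": 0}, {"dx": -7, "dy": 14, "dz": 20, "spin": 0}]'

```text
clock: 30.48
position: [490.0, 200.6, 270.8]
orientation: [2.823, 0.847, 0.798]
contact_force: [0.9, -1.4, -0.4]
finger_gap: -0.2
```

```bash
python3 - <<'E'
from h import *
o=bot.get_obs();print(o["position"],o["contact_force"])
g=bot.grab_frame("scene");f=bot.grab_frame("top")
overlay((599,-28,.085),g,225,175,325,260,"pics/s20.png",7,0.0)
crop(g,225,175,325,260,"pics/s20b.png",7)
crop(f,200,130,340,240,"pics/t20.png",5.5)
E
```

```text
[489.9663043  200.6445284  270.80968286] [ 0.87360168 -1.44799957 -0.38668292]
```

View pics/s20.png

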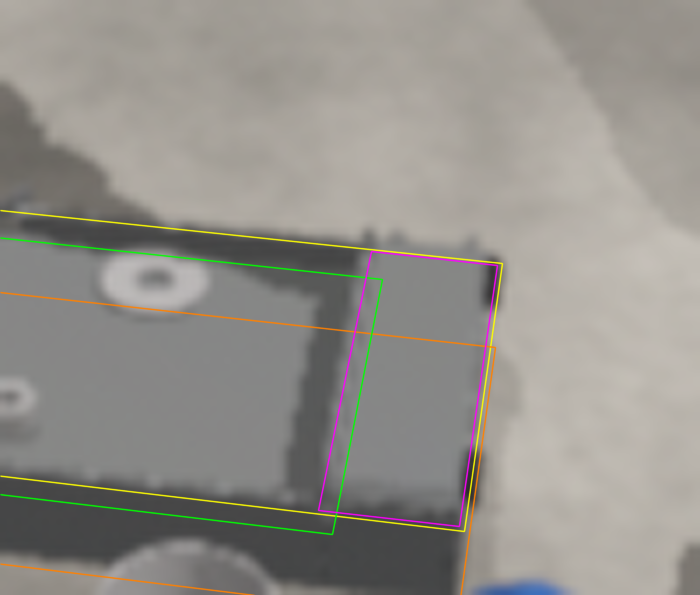

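View pics/s20b.png

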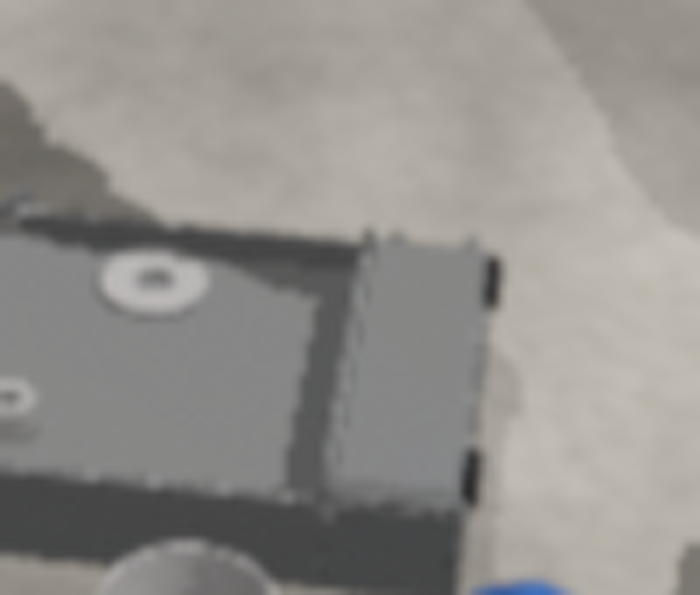

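View pics/t20.png

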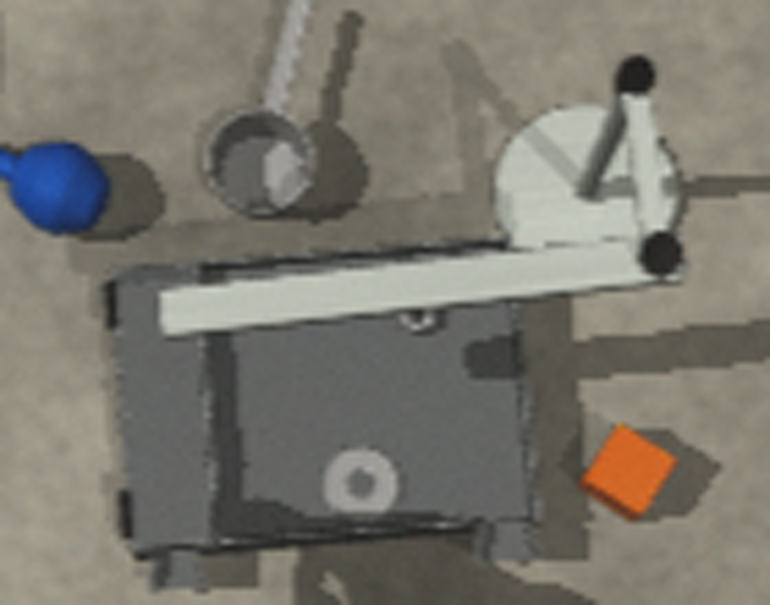

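```bash
python3 -c "
from cell import bot
print(bot.close_job())"
```

```text
the job is handed in; nothing more can be done
None
```

I swept three nuts into the trough, shut the lid, and handed the job in at about 30.5 s of the 64 s allowed. No verdict came back.

- **Leaning the tool:** the move command has no tilt input. I got a lean of about 25–31° by driving the arm against its reach limits up high, then swept with closed fingers in under the lamp bar.
- **Nuts:** before the lid came down, the pictures showed three nuts in the trough, one flat and two on edge against the step up to the deck. The fourth was on the deck, far from the edge. Once the lid was shut, the three could no longer be seen.
- **Lid:** I swung it over from outside and pressed it down until it stopped against about 20 N. The later pictures show it lying level, with its free edge about where the shut position puts it. That is good to a few millimetres by eye; I had no joint reading to check against the 0.08 rad limit.
- **Lamp and bystanders:** I never saw or felt a sign of touching the lamp. The washer, block, cup and visible part of the maraca look unmoved in the last pictures. I did not check the duck, driver or jar again after the start; the arm stayed clear of them.
- **What disagreed:** my fitted tray position differed from the camera images by a few millimetres. The first sweep pushed two nuts at once and one slipped aside, so it needed a second sweep. At the end of the last sweep the tool met about 8 N sideways, probably from brushing the open lid.

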